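# Lock the liquid limit device's sole plate to the bench rail with its quarter-turn stud

## Task

Fix the liquid limit device down so that it cannot walk about when it is cranked: take the hold-down stud from its wooden block, drop its T-head into the open slot of the bench rail in front of the device's sole plate, and slide it upright into the plate's notch until its head presses lightly but definitely on the hidden stop. There turn it a quarter turn so that the head lies square across the slot, locked under the lips, and let go; do not force the stud or wrench it over, and leave the other things on the table as they stand.

Things in the scene. Friction and masses are not known exactly. Their poses are not given: they have to be found in the camera images.
- stud: Bright steel T-bolt, 67 mm tall, about 0.12 kg, upright in the wooden block. Origin: centre of the T-head's underside; z up the shank, x along the head. Head 28 (x) x 14 (y) x 8 mm, corners blunted: it needs 14.6 mm radius to turn; a half turn gives the same shape. Round shank 9 mm thick, z = 8 to 25; flange 26 mm wide, z = 25 to 29.
- stud_grip (a point): Middle of the stud's flat upright grip, 50 mm above the stud's origin; axes as the stud's. The grip is 32 (x) x 12 (y) mm, in line with the head, from z = 31 to 67 of the stud; a collar 16 mm wide rings its foot up to z = 33.
- holder: Fixed wooden block 70 (x) x 54 (y) x 22 mm. Origin: centre of its underside. In its middle a socket 32 x 18 mm, its floor 6 mm above the table; the stud's head stands loosely in it along the block's x.
- rail: Fixed aluminium T-slot rail 240 (x) x 70 (y) x 20 mm. Origin: centre of its underside; x along the slot toward the device, z up. The slot runs the whole length in the middle: opening 17 mm wide between lips (z = 14 to 20), undercut 32 mm wide below (z = 4 to 14), floor at z = 4. Head along the slot, the stud drops in anywhere uncovered; across it, the lips hold it.
- sole_plate: Fixed dark steel plate 272 (x) x 130 (y) x 6 mm lying on the rail, carrying the liquid limit device (about 100 mm tall, starts 115 mm behind the front edge). Origin: middle of the front edge, underside; x along the rail, away from the open slot. Its front edge crosses the slot 10 to 30 mm past the rail's middle.
- notch_mouth (a point): Mouth of the plate's U-notch: middle of its front edge, top face; axes as the plate's. The notch is 11.5 mm wide, 56 mm deep along x, over the slot's middle. The shank slides in; the flange passes 3 mm above the plate while the head is on the slot's floor. The head is too wide to go down through the notch.
- keeper_zone (a point): Point on the slot's floor 47 mm behind the plate's front edge; axes as the plate's. Near it, hidden in the undercut, is the keeper's stop wall, up to 17 mm before or behind: exact place unknown, to be felt. The head's end meets it with the stud's axis 14 mm short. Press the stop with 4 to 10 N; pushed on, the stud tips in the hand.
- notch_end (a point): Closed end of the notch, 56 mm behind the front edge; axes as the plate's. Below the plate the undercut is 32 mm wide for 34 mm before the stop wall: there the head can turn, best backed off 1 to 3 mm from the stop. From 34 to 72 mm before the wall it is only 17 mm wide and the head cannot turn.
- bottle: White plastic squeeze bottle, 54 mm wide, 158 mm tall, loose; to be left alone. Origin: centre of its underside.
- tin_a: Round tin with a lid, 57 mm wide, 38 mm tall, loose; to be left alone. Origin: centre of its underside.
- tin_b: A second tin of the same kind, loose; to be left alone. Origin: centre of its underside.
Mind the look-alikes: they are no part of the job. Of the things shaped like the stud, the steel one is meant.

How it is judged:
By the outcome, as a careful person would: the job done as asked, in the order asked, and still so for the second after the job is handed in, with the robot touching nothing.
It also fails if it takes over 58 s, if anything falls off the work surface, if the arm or the gripper's body presses on something with over 40 N, if the wrist force passes 120 N, or if a joint passes its speed limit or range.

## Robot

A 6-joint arm with a two-finger parallel gripper is mounted at the origin on a cart in front of the work surface, level with it; the furniture and walls round the work are solid. World frame = base frame: x ahead of the robot, y to its left, z up, the work surface at z = 0. Lengths are in m, angles in rad, forces in N, time in s.
With the tool pointing down it reaches from about 0.3 to 0.875 m from the base axis. Payload 6.4 kg.
Tool frame: the origin (TCP) lies midway between the tips of the shut fingers; the grasp point (between the pads) lies 19 mm behind it; x points along the fingers, y is the direction in which the jaws open and shut, and the axes are right-handed (so a half turn about x gives the same grasp; the last joint's range is limited). The gripper opens to 85 mm and grips with 20 to 120 N. Pads are 22 mm wide; open, the fingers measure 114 mm over their backs; the gripper's body (76 mm by 85 mm) begins 54 mm behind the grasp point. The pads swing forward as they close: fully open they stand 13 mm farther back than shut.
Start: joints at [-1.451, 0.181, 1.607, -0, 1.354, -0.206], TCP at [0.184, -0.545, 0.196] pointing down, gripper open.
Joint ranges: [-2.99, 2.99], [-0.89, 2.07], [0.3, 2.58], [-1.14, 4.28], [0, 2.63], [-3.12, 3.12]. Speed limits (rad/s): [2.57, 2.57, 3.01, 3.14, 3.14, 3.14].

## Interface

Orientations are given as a 3x3 rotation matrix whose columns are the frame's x, y, z axes.
In Python, from plant import * gives the robot as it stands.
- The arm moves only by the shell command python3 -m jog 'ROWS' [FORCE]. ROWS is JSON, one flat list of numbers, 7 for each row, row after row: the shift along the tool's x, y, z in mm, then the turn, a rotation vector about the tool's x, y, z in rad, then the gripper command: -1 is shut, 1 is fully open, values between are in proportion. In form: [x, y, z, wx, wy, wz, gripper, x, y, z, wx, wy, wz, gripper, ...]. A call has 1 to 12 rows; each row is the pose to reach, as a shift and turn from the pose commanded when the call began, along the tool's axes at that moment; what a row does not reach only later rows make up. A row lasts 1/12 s, in which the tool goes at most 41.7 mm and 7.16 degrees, less where a joint would pass 70% of its speed; a pose out of reach is approached as far as the arm can. A call with a gripper value outside its range is refused whole. The fingers move at their own pace and stop on an object; FORCE is the grip in N (left out, the last holds). Time passes only in rows, so rows that repeat a pose let the fingers close. It gives the time, the measured TCP pose, the force and the opening at its end, in the units of the state.
- read_state(): the state, without advancing time (a new reading comes with each control period).
- camera(name): name is "scene" or "top"; returns (picture, depth): 400x640x3 uint8, blue, green, red; 400x640 float32, m along the optical axis (not along the pixel's ray), 0 where there is no reading.
- camera_params(name): a dict with "K" (3x3 intrinsics, pixels), "k1" (the pictures are not rectified: a ray, as slopes to the right and down, at radius r is drawn at 1 + k1 r^2 times it, then the intrinsics apply), "cam_to_world" (4x4, takes a point from camera to world coordinates). Camera axes: x right, y up, looking along -z (the intrinsics and any distortion apply to the point x, -y, -z); pixel columns grow to the right and rows downward; lengths in m; the calibration is good to about 2 mm. A picture is of the moment at which its call begins. camera_params takes no time and is no camera call.
- close_job(): hands the job in, once; it reports no verdict.
The state is a dict: "time": time; "qpos": joint angles; "joint_velocities": joint speeds; "effort": joint torques, N m; "tool_pos": TCP position; "tool_rot": TCP orientation; "wrist_force": force on the tool from outside, world axes, zero at the start; "ft_torque": the same for the moment, N m; "opening": finger opening in m.
Only numpy, scipy, OpenCV 4.12 (cv2) and the standard library are available. Lean on these libraries where they do the work, as an engineer would, in place of code of your own. Each camera call takes 0.05 s, during which the arm holds its last target.

## Working session

There is one attempt and no reset: what is moved stays moved. The work goes in short steps, Python scripts to look and compute and a shell command to move; the robot and the scene stay as the last step left them, time stands still between calls to the robot, and variables do not carry over. Pictures are saved under pics/ and viewed, and the job is handed in when it is done.

```bash
ls; mkdir -p pics
python3 - <<'E'
from plant import *
import cv2,numpy as np
s=read_state();print(s)
for n in("scene","top"):
    p,d=camera(n);cv2.imwrite(f"pics/{n}0.png",p);np.save(f"pics/{n}0.npy",d)
    print(n,camera_params(n))
E
```

```text
pics
{'time': 0.0, 'qpos': array([-1.45129601e+00,  1.81537166e-01,  1.60805985e+00,  3.94363882e-05,
        1.35378337e+00, -2.06327998e-01]), 'joint_velocities': array([-0.00024579,  0.0002451 ,  0.00064587, -0.00219001,  0.00121005,
       -0.00092051]), 'effort': array([-3.89416782e-04, -4.44868612e+01, -3.51342416e+01, -3.35025952e-04,
        9.10949690e-03,  1.85833130e-05]), 'tool_pos': array([ 0.18399131, -0.54410004,  0.19466134]), 'tool_rot': array([[-1.74889630e-04,  3.20085399e-01, -9.47388678e-01],
       [ 1.77957322e-03, -9.47387093e-01, -3.20085192e-01],
       [-9.99998401e-01, -1.74192710e-03, -4.03927225e-04]]), 'wrist_force': array([ 0.12768705,  0.16247303, -0.22795494]), 'ft_torque': array([-0.04882798, -0.01072608,  0.0367632 ]), 'opening': 0.08528341721588356}
scene {'K': array([[457.84955454,   0.        , 321.74546582],
       [  0.        , 457.84955454, 194.38583579],
       [  0.        ,   0.        ,   1.        ]]), 'k1': -0.12981640716520823, 'cam_to_world': array([[ 0.82295612,  0.44092394, -0.35823081,  0.17646658],
       [-0.56796253,  0.62444316, -0.5361803 , -0.7693941 ],
       [-0.01271995,  0.64471453,  0.76431759,  0.72661744],
       [ 0.        ,  0.        ,  0.        ,  1.        ]])}
top {'K': array([[439.72486572,   0.        , 320.00028359],
       [  0.        , 439.72486572, 200.76620475],
       [  0.        ,   0.        ,   1.        ]]), 'k1': -0.03601125818806399, 'cam_to_world': array([[ 0.00482686,  0.98504787, -0.1722132 ,  0.35026672],
       [-0.99966637,  0.00912312,  0.02416456, -0.29288304],
       [ 0.02537437,  0.1720391 ,  0.98476327,  0.95878708],
       [ 0.        ,  0.        ,  0.        ,  1.        ]])}
```

View pics/scene0.png

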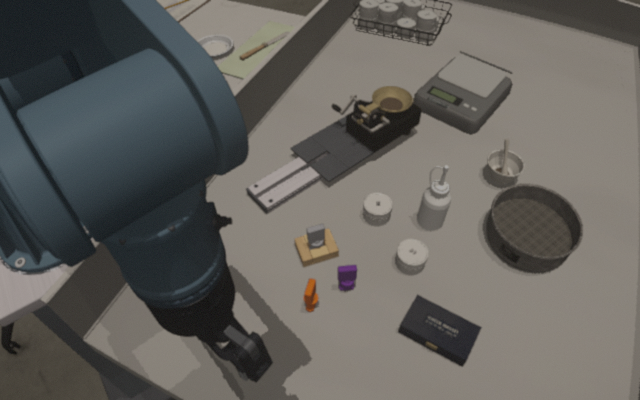

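View pics/top0.png

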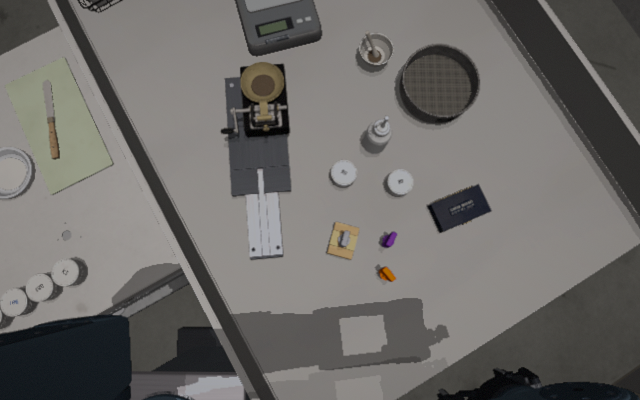

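The steel stud stands in the wooden block at scene (317,237) / top (345,240). The purple and orange ones are look-alikes. The rail runs top (265,255)→(260,170), with the plate above it. I'll enlarge these areas next.

```bash
cat > h.py <<'E'
from plant import *
import cv2,numpy as np
def ray(n,u,v):
    P=camera_params(n);K=P["K"];a=np.array([(u-K[0,2])/K[0,0],(v-K[1,2])/K[1,1]])
    x=a.copy()
    for _ in range(20): x=a/(1+P["k1"]*(x@x))
    T=P["cam_to_world"];return T[:3,3],T[:3,:3]@np.array([x[0],-x[1],-1])
def atz(n,u,v,z):
    o,d=ray(n,u,v);return o+d*(z-o[2])/d[2]
def dep(n,D,u,v):
    o,d=ray(n,u,v);return o+d*D[int(round(v)),int(round(u))]
def proj(n,p):
    P=camera_params(n);T=P["cam_to_world"];c=T[:3,:3].T@(np.array(p)-T[:3,3])
    x=np.array([c[0],-c[1]])/-c[2];x=x*(1+P["k1"]*(x@x));K=P["K"];return K[0,0]*x[0]+K[0,2],K[1,1]*x[1]+K[1,2]
def crop(img,x0,y0,w,h,s,f):
    c=cv2.resize(img[y0:y0+h,x0:x0+w],None,fx=s,fy=s,interpolation=cv2.INTER_CUBIC)
    c=cv2.convertScaleAbs(c,alpha=1.4)
    for i in range(0,w,10): cv2.putText(c,str(x0+i),(i*s,8),0,.3,(0,255,0));cv2.line(c,(i*s,9),(i*s,14),(0,255,0))
    for i in range(0,h,10): cv2.putText(c,str(y0+i),(0,i*s+4),0,.3,(0,255,255));cv2.line(c,(20,i*s),(25,i*s),(0,255,255))
    cv2.imwrite(f,c)
E
python3 - <<'E'
from h import *
t=cv2.imread("pics/top0.png");s=cv2.imread("pics/scene0.png")
crop(t,220,150,80,120,5,"pics/t_rail.png");crop(t,320,215,50,50,10,"pics/t_stud.png")
crop(s,290,215,55,55,10,"pics/s_stud.png");crop(s,240,125,150,90,5,"pics/s_rail.png")
D=np.load("pics/top0.npy")
for u,v in [(320,300),(300,200),(345,238),(254,230),(272,230),(245,175),(344,172),(335,245)]: print(u,v,dep("top",D,u,v).round(4))
E
```

```text
320 300 [ 0.3031 -0.3174  0.0034]
300 200 [ 0.5189 -0.2722  0.0018]
345 238 [ 0.4291 -0.3653  0.0754]
254 230 [ 0.4497 -0.1751  0.02  ]
272 230 [ 0.4499 -0.2137  0.0213]
245 175 [ 0.5686 -0.1528  0.0263]
344 172 [ 0.5745 -0.3669  0.0386]
335 245 [ 0.4188 -0.3483  0.0217]
```

View pics/t_rail.png

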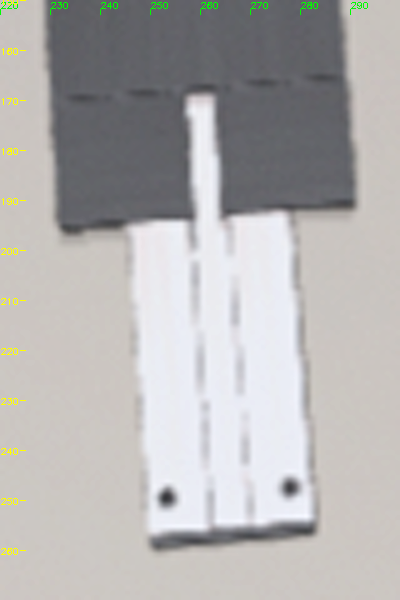

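View pics/t_stud.png

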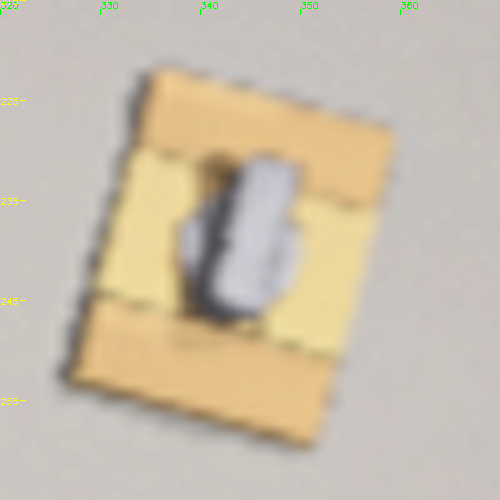

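View pics/s_stud.png

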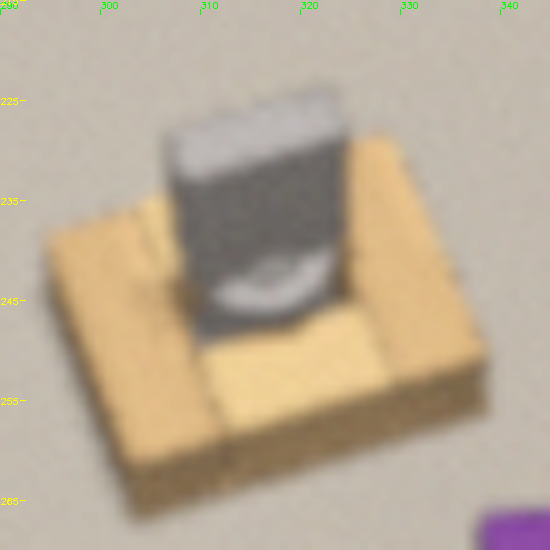

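View pics/s_rail.png

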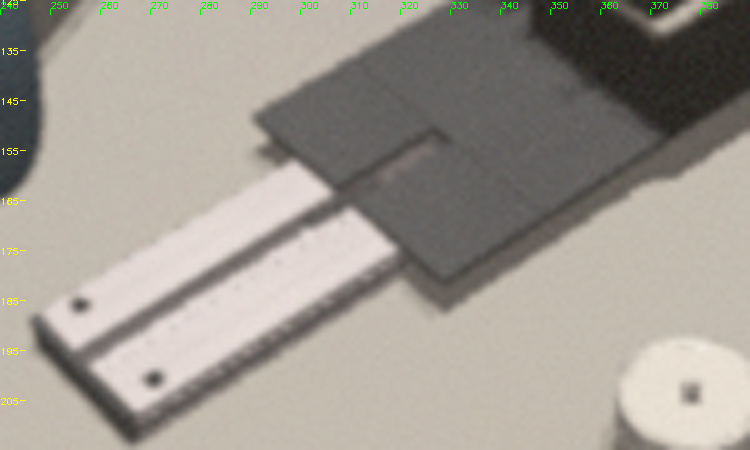

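Run:
```python
from h import *
T=lambda u,v,z:atz("top",u,v,z)
S=lambda u,v,z:atz("scene",u,v,z)
def show(k,ps):
    print(k,[tuple((p[:2]*1000).round(1)) for p in ps])
h=[T(335.5,222,.022),T(359.5,228,.022),T(351,259.5,.022),T(327,253,.022)]
show("holderT",h+[sum(h)/4])
h=[S(294.5,238.5,.022),S(328.5,228.5,.022),S(338.5,251,.022),S(304,262,.022)]
show("holderS",h+[sum(h)/4])
show("gripT", [T(346.5,230.5,.073),T(342,246,.073), T(344.8,238.3,.073)])
show("gripS corners", [S(306.5,228.5,.073),S(323.3,223.5,.073),S(325,228,.073),S(308.5,233,.073)])
show("slotT z20", [T(258.3,205,.02),T(261.2,253,.02),T(265.8,205,.02),T(269.5,253,.02)])
show("rail edgesT z20", [T(246.5,205,.02),T(249.5,245,.02),T(279,205,.02),T(282,245,.02)])
show("railfront z20",[T(250,257,.02),T(282.5,255,.02)])
show("slotS z20",[S(256.5,195.5,.02),S(305,165,.02),S(259,198.5,.02),S(310,167,.02)])
show("holesT",[T(253,249.5,.02),T(277.5,247.5,.02)]);show("holesS",[S(256,186,.02),S(270.5,200.5,.02)])
show("plateedgeT z26",[T(232.5,195.5,.026),T(290,190.5,.026)])
show("plateedgeS z26",[S(291,148.5,.026),S(328.5,182,.026)])
show("notchT z26",[T(258.2,193.5,.026),T(263.8,193,.026),T(257,169,.026),T(262,168.8,.026)])
show("notchS z26",[S(307,162.5,.026),S(311,166.5,.026),S(325.5,151,.026),S(329,153.5,.026)])
```

```text
holderT [(np.float64(468.1), np.float64(-349.4)), (np.float64(455.5), np.float64(-400.9)), (np.float64(388.3), np.float64(-382.2)), (np.float64(401.7), np.float64(-331.3)), (np.float64(428.4), np.float64(-366.0))]
holderS [(np.float64(404.0), np.float64(-334.4)), (np.float64(469.1), np.float64(-352.1)), (np.float64(454.9), np.float64(-404.0)), (np.float64(390.4), np.float64(-387.5)), (np.float64(429.6), np.float64(-369.5))]
gripT [(np.float64(444.5), np.float64(-368.6)), (np.float64(413.2), np.float64(-359.4)), (np.float64(428.7), np.float64(-365.1))]
gripS corners [(np.float64(416.3), np.float64(-360.0)), (np.float64(446.7), np.float64(-368.1)), (np.float64(443.5), np.float64(-377.9)), (np.float64(413.8), np.float64(-370.1))]
slotT z20 [(np.float64(503.9), np.float64(-182.8)), (np.float64(400.9), np.float64(-191.8)), (np.float64(504.1), np.float64(-198.9)), (np.float64(401.0), np.float64(-209.4))]
rail edgesT z20 [(np.float64(503.7), np.float64(-157.4)), (np.float64(417.7), np.float64(-166.6)), (np.float64(504.3), np.float64(-227.4)), (np.float64(418.2), np.float64(-235.5))]
railfro
[... 292 characters left out ...]
 np.float64(-174.3)), (np.float64(412.8), np.float64(-226.1))]
holesS [(np.float64(409.8), np.float64(-176.9)), (np.float64(414.7), np.float64(-227.6))]
plateedgeT z26 [(np.float64(523.1), np.float64(-127.5)), (np.float64(535.3), np.float64(-250.9))]
plateedgeS z26 [(np.float64(524.5), np.float64(-130.6)), (np.float64(535.0), np.float64(-258.6))]
notchT z26 [(np.float64(528.0), np.float64(-182.5)), (np.float64(529.3), np.float64(-194.5)), (np.float64(582.3), np.float64(-178.3)), (np.float64(582.8), np.float64(-189.2))]
notchS z26 [(np.float64(529.7), np.float64(-186.7)), (np.float64(530.1), np.float64(-201.4)), (np.float64(581.8), np.float64(-180.9)), (np.float64(583.5), np.float64(-191.6))]
```

```bash
cat >> h.py <<'E'
def plan(x,y,z,yaw):
    """tool-frame shift (mm) & rotvec for TCP world pos in mm, jaw yaw in deg, pointing down"""
    from scipy.spatial.transform import Rotation as R
    s=read_state();M=s["tool_rot"];c,q=np.cos(np.radians(yaw)),np.sin(np.radians(yaw))
    yy=np.array([c,q,0]);xx=np.array([0,0,-1.]);G=np.stack([xx,yy,np.cross(xx,yy)],1)
    d=M.T@(np.array([x,y,z])-1000*s["tool_pos"])
    print("shift",d.round(1),"rot",R.from_matrix(M.T@G).as_rotvec().round(4),"t",s["time"],"F",s["wrist_force"].round(1),"q6",s["qpos"][5].round(2),"pos",(1000*s["tool_pos"]).round(1),"open",round(s["opening"]*1000,1))
E
python3 -c "
from h import *
plan(429,-367.5,130,-105.2)"
```

```text
shift [  65.   -88.9 -288.7] rot [5.911e-01 1.000e-04 1.600e-03] t 0.1 F [-0.3 -0.2  0.5] q6 -0.21 pos [ 184.  -544.2  194.8] open 85.3
```

```bash
python3 -m jog '[10,-25,-80,0.2,0,0,0, 25,-50,-170,0.4,0,0,0, 45,-75,-240,0.59,0,0,0, 65,-89,-288,0.591,0,0.002,0, 65,-89,-288.7,0.591,0,0.002,0, 65,-89,-288.7,0.591,0,0.002,0, 65,-89,-288.7,0.591,0,0.002,0, 65,-89,-288.7,0.591,0,0.002,0, 65,-89,-288.7,0.591,0,0.002,0, 65,-89,-288.7,0.591,0,0.002,0, 65,-89,-288.7,0.591,0,0.002,0, 65,-89,-288.7,0.591,0,0.002,0]' 30
python3 - <<'E'
from h import *
plan(429,-367.5,90,-105.2)
for n in("scene","top"):
    p,d=camera(n);cv2.imwrite(f"pics/{n}1.png",p)
E
```

```text
time: 1.1
tool_pos: [0.4284, -0.3689, 0.1308]
tool_rot: [[0.0, -0.263, -0.965], [-0.002, -0.965, 0.263], [-1.0, 0.002, -0.001]]
wrist_force: [-0.9, -0.5, 1.4]
opening: 0.0431
shift [40.8 -1.6 -0.1] rot [-0.001  -0.0006 -0.0023] t 1.1 F [-0.9 -0.5  1.4] q6 0.92 pos [ 428.4 -368.9  130.8] open 43.1
```

Run:
```python
from h import *
for n in("scene","top"):
    p=cv2.imread(f"pics/{n}1.png");u,v=map(int,proj(n,[.429,-.3675,.09]));crop(p,u-50,v-45,100,90,6,f"pics/{n}1c.png")
```

```text
(no output)
```

View pics/scene1c.png

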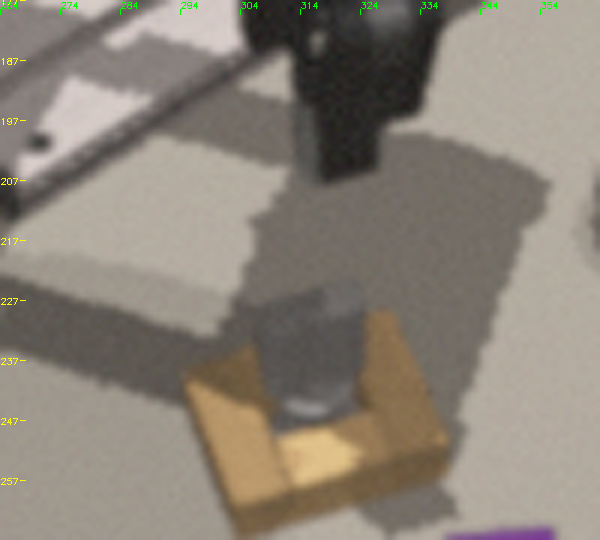

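View pics/top1c.png

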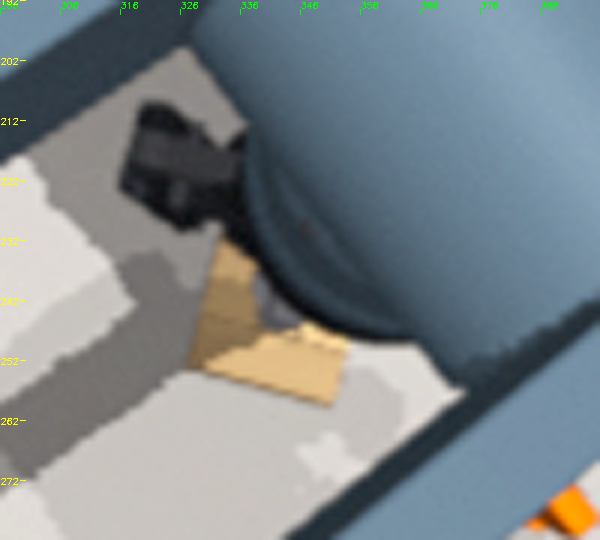

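The gripper is centred over the stud, with the finger tip at scene (320,205) above the grip at (315,232). Going down.

```bash
python3 -m jog '[20,-1,0,0,0,-0.002,0, 40,-1,0,0,0,-0.002,0, 60,-1,0,0,0,-0.002,0, 75,-1,0,0,0,-0.002,0, 82,-1,0,0,0,-0.002,0, 87,-1,0,0,0,-0.002,0, 87,-1,0,0,0,-0.002,0, 87,-1,0,0,0,-0.002,0, 87,-1,0,0,0,-0.002,0]'
python3 - <<'E'
from h import *
plan(429,-367.5,43,-105.2)
for n in("scene",):
    p,d=camera(n);crop(p,265,185,100,90,6,f"pics/{n}2c.png")
E
```

```text
time: 1.95
tool_pos: [0.4299, -0.3682, 0.0448]
tool_rot: [[0.002, -0.262, -0.965], [-0.002, -0.965, 0.262], [-1.0, 0.001, -0.002]]
wrist_force: [-0.3, 0.1, 0.7]
opening: 0.0427
shift [ 1.8 -0.4  1. ] rot [-0.0002 -0.0022 -0.0011] t 1.95 F [-0.3  0.1  0.7] q6 0.92 pos [ 429.9 -368.2   44.8] open 42.7
```

View pics/scene2c.png

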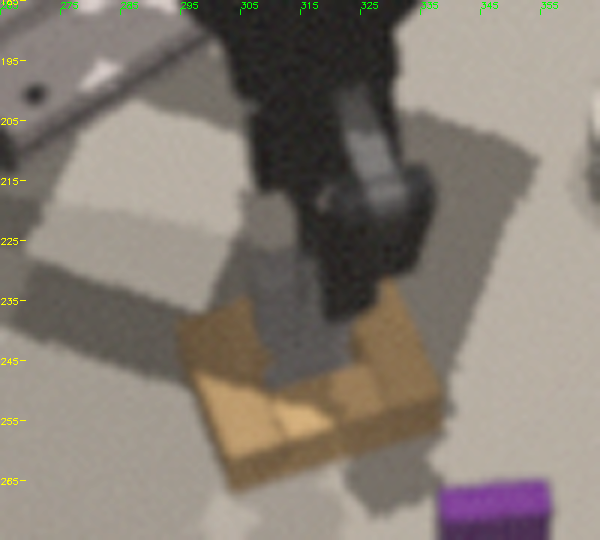

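Run:
```python
from h import *
c=np.array([.4299,-.3682,.050]);y=np.array([-.262,-.965,0]);x=np.array([.965,-.262,0])
for s in(-1,1):
  for w in(-.011,.011): print(s,w,np.round(proj("scene",c+s*.022*y+w*x),1))
print(np.round(proj("scene",[.429,-.3675,.073]),1))
```

```text
-1 -0.011 [306.2 227.9]
-1 0.011 [317.6 224.5]
1 -0.011 [314.  246.8]
1 0.011 [325.7 243.3]
[314.9 227.9]
```

```bash
python3 -m jog '[1.5,0,0,0,-0.002,-0.001,-1, 1.5,0,0,0,-0.002,-0.001,-1, 1.5,0,0,0,-0.002,-0.001,-1, 1.5,0,0,0,-0.002,-0.001,-1, 1.5,0,0,0,-0.002,-0.001,-1, 1.5,0,0,0,-0.002,-0.001,-1, 1.5,0,0,0,-0.002,-0.001,-1, 1.5,0,0,0,-0.002,-0.001,-1]' 40
python3 - <<'E'
from h import *
plan(429,-367.5,43,-105.2)
for n in("scene",):
    p,d=camera(n);crop(p,265,185,100,90,6,f"pics/{n}3c.png")
E
```

```text
time: 2.67
tool_pos: [0.4294, -0.3672, 0.0421]
tool_rot: [[-0.001, -0.262, -0.965], [0.001, -0.965, 0.262], [-1.0, -0.001, 0.001]]
wrist_force: [0.3, 0.2, 0.7]
opening: 0.0003
shift [-0.9  0.4  0.3] rot [0.0002 0.0014 0.0011] t 2.6667 F [0.3 0.2 0.7] q6 0.92 pos [ 429.4 -367.2   42.1] open 0.3
```

View pics/scene3c.png

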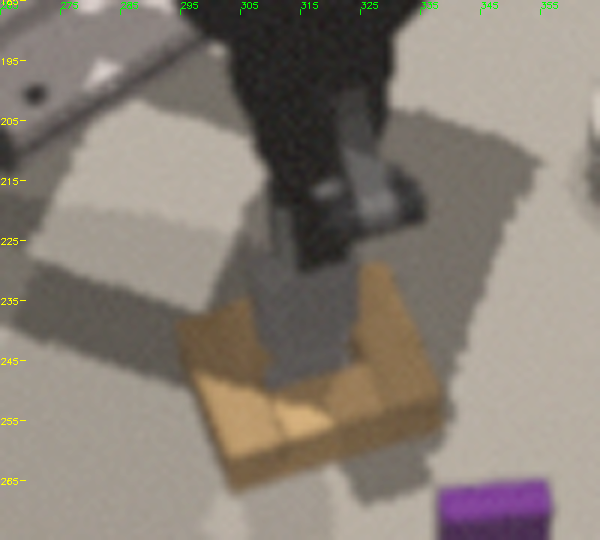

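The opening reads 0.3 mm, so the fingers shut on nothing. In the picture the tip shows at scene (318,230), in front of or above the grip. I'll check the depth to find out where the fingers really are.

Run:
```python
from h import *
p,D=camera("scene");np.save("pics/sd4.npy",D)
print(np.round(proj("scene",[.4294,-.3672,.042]),1))
for u,v in [(316,222),(318,227),(320,225),(310,235),(316,236),(316,240),(322,236),(325,210),(308,217),(308,228),(300,255),(335,205)]: print(u,v,dep("scene",D,u,v).round(4))
p,D=camera("top")
crop(p,290,190,100,80,7,"pics/top4c.png")
```

```text
[315.4 237.8]
316 222 [ 0.4094 -0.4028  0.1444]
318 227 [ 0.4271 -0.3808  0.0922]
320 225 [ 0.4038 -0.4226  0.1628]
310 235 [ 0.4171 -0.3693  0.0632]
316 236 [ 0.428  -0.3718  0.0542]
316 240 [ 0.4275 -0.3721  0.0423]
322 236 [ 0.4392 -0.3744  0.048 ]
325 210 [ 0.4189 -0.4146  0.1805]
308 217 [ 4.611e-01 -2.925e-01  1.000e-04]
308 228 [ 0.4189 -0.3609  0.0734]
300 255 [ 0.3932 -0.3698  0.0201]
335 205 [ 0.5243 -0.2967 -0.0028]
```

View pics/top4c.png

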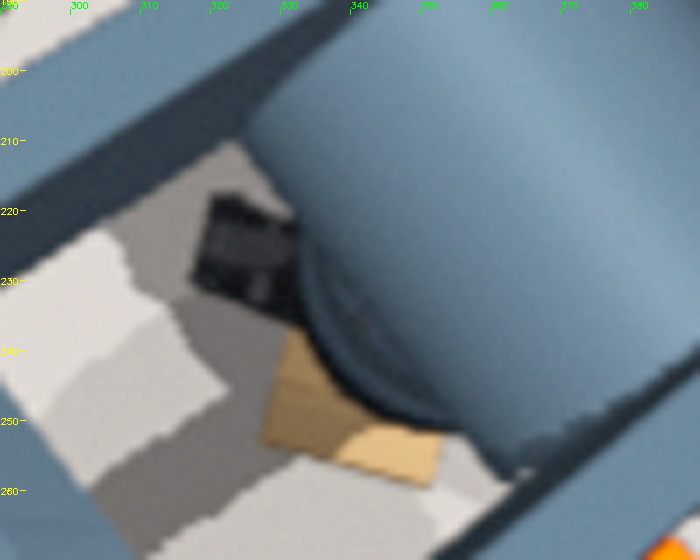

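Run:
```python
from h import *
def aty(n,u,v,y):
    o,d=ray(n,u,v);return (o+d*(y-o[1])/d[1]).round(4)
print(aty("scene",318,230,-.375),aty("scene",318,230,-.382), "hi:",aty("scene",322,207,-.392),aty("scene",326,205,-.392),"low open",aty("scene",322,237,-.392))
D=np.load("pics/sd4.npy")
for v in range(215,246,2): print(v,[ (lambda p:(p[1].round(3),p[2].round(3)))(dep("scene",D,u,v)) for u in (312,315,318,321,324)])
```

```text
[ 0.4306 -0.375   0.0741] [ 0.4261 -0.382   0.0857] hi: [ 0.4286 -0.392   0.1575] [ 0.4364 -0.392   0.1571] low open [ 0.4274 -0.392   0.0753]
215 [(np.float64(-0.38), np.float64(0.133)), (np.float64(-0.382), np.float64(0.132)), (np.float64(-0.384), np.float64(0.13)), (np.float64(-0.409), np.float64(0.166)), (np.float64(-0.418), np.float64(0.175))]
217 [(np.float64(-0.381), np.float64(0.129)), (np.float64(-0.386), np.float64(0.132)), (np.float64(-0.409), np.float64(0.163)), (np.float64(-0.411), np.float64(0.164)), (np.float64(-0.42), np.float64(0.173))]
219 [(np.float64(-0.379), np.float64(0.121)), (np.float64(-0.398), np.float64(0.147)), (np.float64(-0.413), np.float64(0.165)), (np.float64(-0.419), np.float64(0.171)), (np.float64(-0.423), np.float64(0.172))]
221 [(np.float64(-0.373), np.float64(0.106)), (np.float64(-0.397), np.float64(0.14)), (np.float64(-0.419), np.float64(0.169)), (np.float64(-0.423), np.float64(0.172)), (np.float64(-0.424), np.float64(0.169))]
223 [(np.float64(-0.373), np.float64(0.1)), (np.float64(-0.398), np.float64(0.136)), (np.float64(-0.414), np.float64(0.15
[... 1683 characters left out ...]
t64(-0.374), np.float64(0.04)), (np.float64(-0.367), np.float64(0.021))]
241 [(np.float64(-0.369), np.float64(0.041)), (np.float64(-0.372), np.float64(0.04)), (np.float64(-0.373), np.float64(0.037)), (np.float64(-0.374), np.float64(0.033)), (np.float64(-0.371), np.float64(0.022))]
243 [(np.float64(-0.369), np.float64(0.035)), (np.float64(-0.372), np.float64(0.035)), (np.float64(-0.377), np.float64(0.037)), (np.float64(-0.378), np.float64(0.034)), (np.float64(-0.372), np.float64(0.017))]
245 [(np.float64(-0.372), np.float64(0.034)), (np.float64(-0.375), np.float64(0.034)), (np.float64(-0.379), np.float64(0.035)), (np.float64(-0.37), np.float64(0.014)), (np.float64(-0.372), np.float64(0.011))]
```

Run:
```python
from h import *
D=np.load("pics/scene0.npy")
s=cv2.imread("pics/scene0.png");crop(s,200,310,90,80,7,"pics/s0g.png")
for n in("scene",):print(np.round(proj(n,[.184,-.545,.196]),1))
for v in range(335,385,4): print(v,[dep("scene",D,u,v).round(3).tolist() for u in (235,245,255,262)])
```

```text
[225.  362.3]
335 [[0.201, -0.591, 0.345], [0.211, -0.58, 0.31], [0.215, -0.602, 0.348], [0.261, -0.455, 0.001]]
339 [[0.199, -0.593, 0.343], [0.206, -0.6, 0.346], [0.214, -0.605, 0.348], [0.257, -0.461, -0.0]]
343 [[0.198, -0.595, 0.339], [0.204, -0.604, 0.349], [0.212, -0.607, 0.345], [0.218, -0.608, 0.338]]
347 [[0.197, -0.585, 0.309], [0.203, -0.607, 0.348], [0.21, -0.609, 0.341], [0.216, -0.609, 0.332]]
351 [[0.194, -0.604, 0.346], [0.201, -0.61, 0.348], [0.209, -0.611, 0.338], [0.215, -0.61, 0.327]]
355 [[0.193, -0.602, 0.333], [0.199, -0.613, 0.347], [0.207, -0.612, 0.334], [0.214, -0.611, 0.321]]
359 [[0.192, -0.592, 0.301], [0.198, -0.614, 0.343], [0.206, -0.612, 0.326], [0.212, -0.612, 0.317]]
363 [[0.19, -0.595, 0.299], [0.196, -0.615, 0.337], [0.204, -0.614, 0.323], [0.212, -0.609, 0.299]]
367 [[0.189, -0.593, 0.287], [0.195, -0.612, 0.322], [0.203, -0.615, 0.317], [0.21, -0.613, 0.301]]
371 [[0.193, -0.485, 0.001], [0.194, -0.609, 0.305], [0.201, -0.617, 0.313], [0.208, -0.616, 0.299]]
375 [[0.19, -0.489, -0.001], [0.194, -0.595, 0.259], [0.2, -0.618, 0.307], [0.206, -0.618, 0.295]]
379 [[0.187, -0.495, 0.0], [0.192, -0.596, 0.251], [0.198, -0.619, 0.301], [0.223, -0.52, 0.001]]
383 [[0.184, -0.502, 0.002], [0.197, -0.51, -0.0], [0.211, -0.518, -0.002], [0.22, -0.525, -0.0]]
```

View pics/s0g.png

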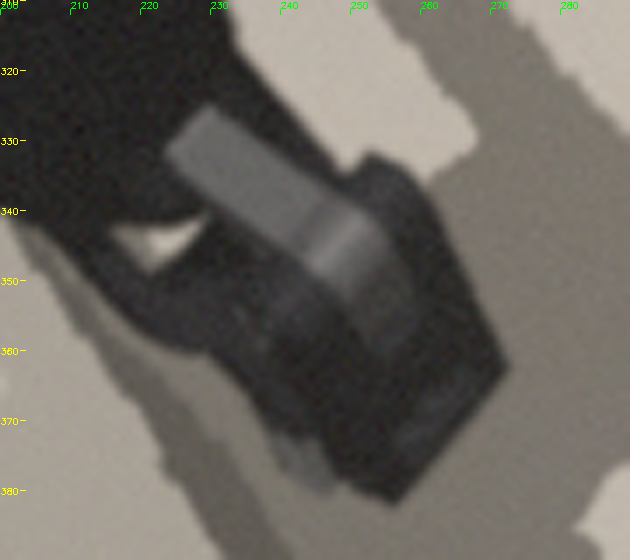

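The fingers have shut just above the stud. Depth puts the tips at z≈0.084 while the TCP reads 0.042, and the start picture shows the same offset of about +40 mm. So the true tips sit about 40 mm behind the reported TCP. I'll open and go down in stages, watching force and picture.

```bash
python3 -m jog '[-10,0,0,0,0.001,0.001,0, -10,0,0,0,0.001,0.001,0, -10,0,0,0,0.001,0.001,0, -10,0,0,0,0.001,0.001,0, -5,0,0,0,0.001,0.001,0, 5,0,0,0,0.001,0.001,0, 12,0,0,0,0.001,0.001,0, 18,0,0,0,0.001,0.001,0, 18,0,0,0,0.001,0.001,0, 18,0,0,0,0.001,0.001,0]'
python3 - <<'E'
from h import *
plan(429,-367.5,3,-105.2)
p,D=camera("scene");crop(p,265,185,100,90,6,"pics/scene5c.png")
E
```

```text
time: 3.65
tool_pos: [0.4288, -0.3666, 0.0231]
tool_rot: [[-0.002, -0.262, -0.965], [0.002, -0.965, 0.262], [-1.0, -0.001, 0.002]]
wrist_force: [0.1, 0.9, 0.4]
opening: 0.0431
shift [20.1  0.8 -0.4] rot [0.0001 0.002  0.0013] t 3.65 F [0.1 0.9 0.4] q6 0.92 pos [ 428.8 -366.6   23.1] open 43.1
```

View pics/scene5c.png

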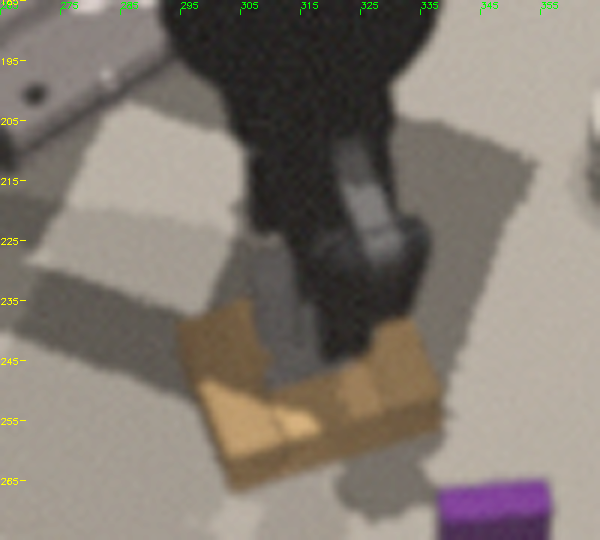

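```bash
python3 -m jog '[5,0.4,0,0,0.001,0.001,0, 10,0.4,0,0,0.002,0.001,0, 15,0.4,0,0,0.002,0.001,0, 18,0.4,0,0,0.002,0.001,0, 18,0.4,0,0,0.002,0.001,0, 18,0.4,0,0,0.002,0.001,0, 18,0.4,0,0,0.002,0.001,0]'
python3 - <<'E'
from h import *
plan(429,-367.5,3,-105.2)
p,D=camera("scene");crop(p,265,185,100,90,6,"pics/scene6c.png")
E
```

```text
time: 4.28
tool_pos: [0.4293, -0.3677, 0.0062]
tool_rot: [[0.001, -0.262, -0.965], [-0.001, -0.965, 0.262], [-1.0, 0.001, -0.002]]
wrist_force: [-0.5, 0.2, 0.0]
opening: 0.0427
shift [ 3.2 -0.1  0.4] rot [ 0.0001 -0.0017 -0.001 ] t 4.2833 F [-0.5  0.2  0. ] q6 0.92 pos [ 429.3 -367.7    6.2] open 42.7
```

View pics/scene6c.png

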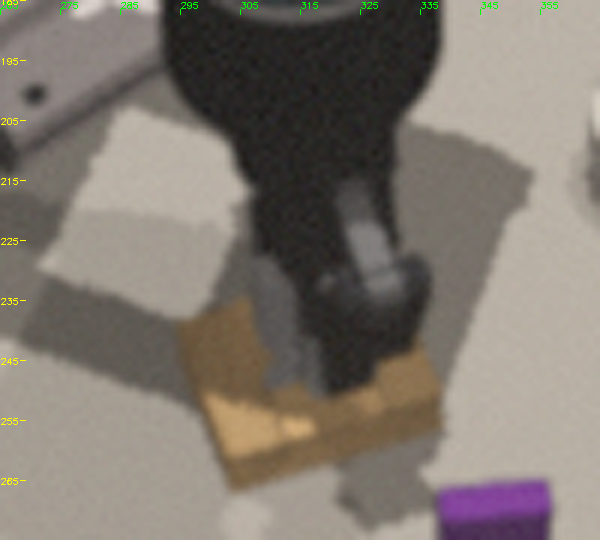

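```bash
python3 -m jog '[2,0,0,0,-0.001,-0.001,-0.3, 2,0,0,0,-0.001,-0.001,-1, 2,0,0,0,-0.001,-0.001,-1, 2,0,0,0,-0.001,-0.001,-1, 2,0,0,0,-0.001,-0.001,-1, 2,0,0,0,-0.001,-0.001,-1, 2,0,0,0,-0.001,-0.001,-1, 2,0,0,0,-0.001,-0.001,-1]' 40
python3 - <<'E'
from h import *
plan(429,-367.5,3,-105.2)
p,D=camera("scene");crop(p,265,185,100,90,6,"pics/scene7c.png")
E
```

```text
time: 5.0
tool_pos: [0.4292, -0.3673, 0.004]
tool_rot: [[0.001, -0.262, -0.965], [0.0, -0.965, 0.262], [-1.0, -0.001, -0.0]]
wrist_force: [1.3, 2.2, 0.1]
opening: 0.0113
shift [1.  0.3 0.2] rot [ 0.0001 -0.0004  0.0006] t 5.0 F [1.3 2.2 0.1] q6 0.92 pos [ 429.2 -367.3    4. ] open 11.3
```

View pics/scene7c.png

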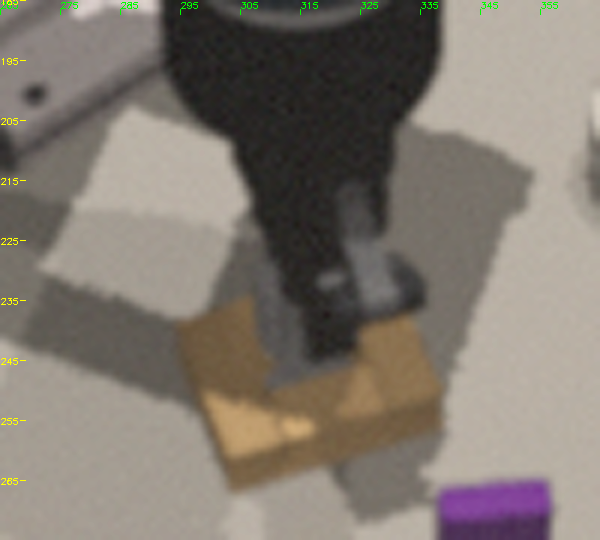

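Gripped: the opening is 11.3 mm and the finger shows at (318,240) on the grip. Lifting.

```bash
python3 -m jog '[-5,0,0,0,0,0,-1, -12,0,0,0,0,0,-1, -22,0,0,0,0,0,-1, -34,0,0,0,0,0,-1, -46,0,0,0,0,0,-1, -55,0,0,0,0,0,-1, -60,0,0,0,0,0,-1, -60,0,0,0,0,0,-1]'
python3 - <<'E'
from h import *
plan(470,-195.8,64,-84.8)
p,D=camera("scene");crop(p,250,160,110,100,6,"pics/scene8c.png")
E
```

```text
time: 5.72
tool_pos: [0.43, -0.3688, 0.0663]
tool_rot: [[0.003, -0.262, -0.965], [-0.003, -0.965, 0.262], [-1.0, 0.002, -0.003]]
wrist_force: [-1.1, -0.6, -1.0]
opening: 0.0116
shift [   1.9 -177.4    6.8] rot [-0.356  -0.003  -0.0027] t 5.7167 F [-1.1 -0.6 -1. ] q6 0.92 pos [ 430.  -368.8   66.3] open 11.6
```

View pics/scene8c.png

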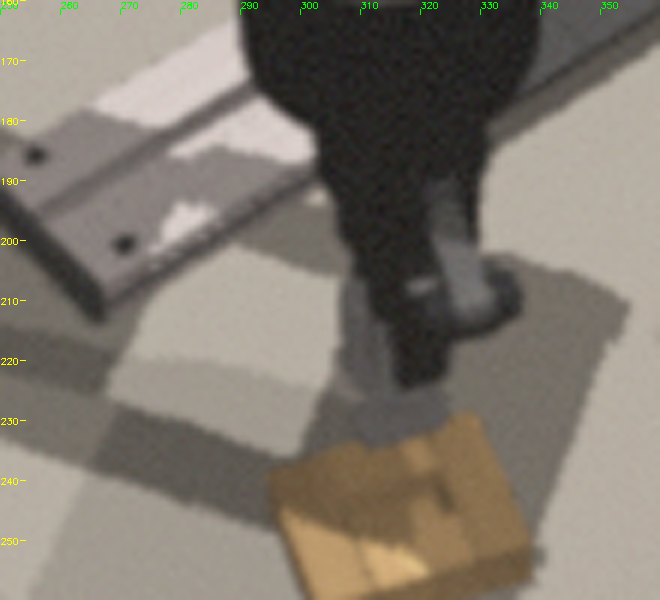

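The stud is lifted and hangs upright at (313,232), and the socket at (320,240) is empty. Moving over the slot.

```bash
python3 -m jog '[2,-12,0.5,-0.05,0,0,-1, 2,-32,1.5,-0.1,0,0,-1, 2,-58,2.5,-0.15,0,-0.001,-1, 2,-84,3.5,-0.2,0,-0.002,-1, 2,-110,4.5,-0.25,-0.002,-0.002,-1, 2,-136,5.5,-0.3,-0.002,-0.002,-1, 2,-158,6.2,-0.34,-0.002,-0.002,-1, 2,-171,6.7,-0.356,-0.002,-0.002,-1, 2,-177.4,6.8,-0.356,-0.002,-0.002,-1, 2,-177.4,6.8,-0.356,-0.002,-0.002,-1, 2,-177.4,6.8,-0.356,-0.002,-0.002,-1, 2,-177.4,6.8,-0.356,-0.002,-0.002,-1]'
python3 - <<'E'
from h import *
plan(470,-195.8,24,-84.8)
for n in("scene","top"):
    p,D=camera(n);u,v=map(int,proj(n,[.47,-.196,.06]));crop(p,u-55,v-50,110,100,6,f"pics/{n}9c.png");cv2.imwrite(f"pics/{n}9.png",p)
E
```

```text
time: 6.77
tool_pos: [0.4691, -0.1958, 0.0621]
tool_rot: [[-0.001, 0.089, -0.996], [0.002, -0.996, -0.089], [-1.0, -0.002, 0.001]]
wrist_force: [0.2, -0.2, -0.6]
opening: 0.0115
shift [38.1  0.2 -0.9] rot [-0.0013  0.0009  0.0017] t 6.7667 F [ 0.2 -0.2 -0.6] q6 0.85 pos [ 469.1 -195.8   62.1] open 11.5
```

View pics/scene9c.png

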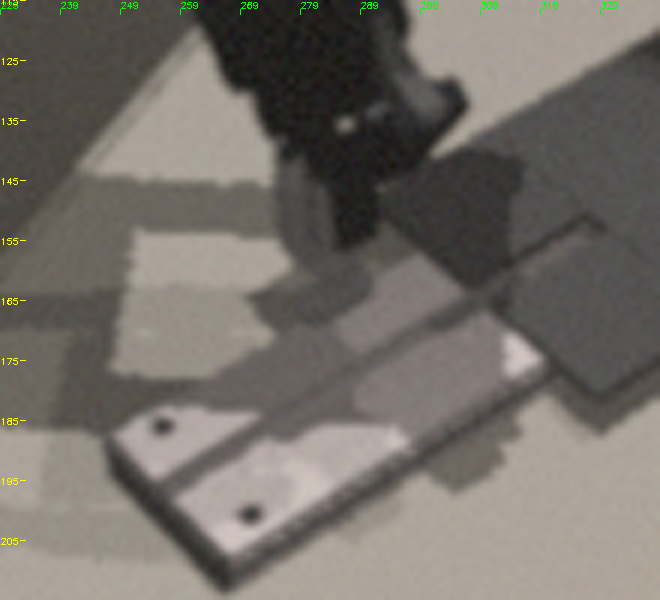

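View pics/top9c.png

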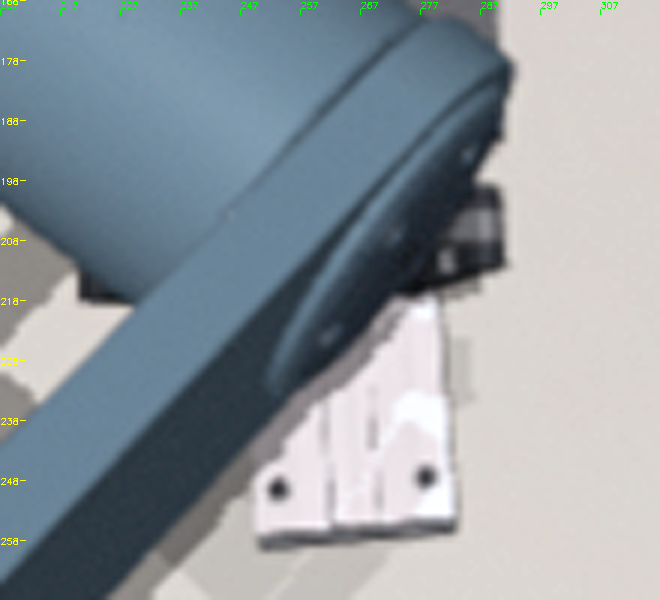

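```bash
python3 -m jog '[5,0,-0.5,0,0,0,-1, 14,0.2,-0.9,0,0.001,0.001,-1, 24,0.2,-0.9,-0.001,0.001,0.001,-1, 32,0.2,-0.9,-0.001,0.001,0.001,-1, 36,0.2,-0.9,-0.001,0.001,0.001,-1, 38,0.2,-0.9,-0.001,0.001,0.001,-1, 38,0.2,-0.9,-0.001,0.001,0.001,-1, 38,0.2,-0.9,-0.001,0.001,0.001,-1]'
python3 - <<'E'
from h import *
plan(470,-195.8,24,-84.8)
for n in("scene",):
    p,D=camera(n);cv2.imwrite(f"pics/{n}10.png",p);np.save("pics/sd10.npy",D);crop(p,240,125,90,75,8,f"pics/{n}10c.png")
E
```

```text
time: 7.53
tool_pos: [0.4701, -0.1947, 0.0241]
tool_rot: [[-0.0, 0.092, -0.996], [0.001, -0.996, -0.092], [-1.0, -0.001, 0.0]]
wrist_force: [0.1, -0.6, -1.3]
opening: 0.0115
shift [0.  1.1 0.2] rot [0.0011 0.0001 0.0013] t 7.5333 F [ 0.1 -0.6 -1.3] q6 0.85 pos [ 470.1 -194.7   24.1] open 11.5
```

View pics/scene10c.png

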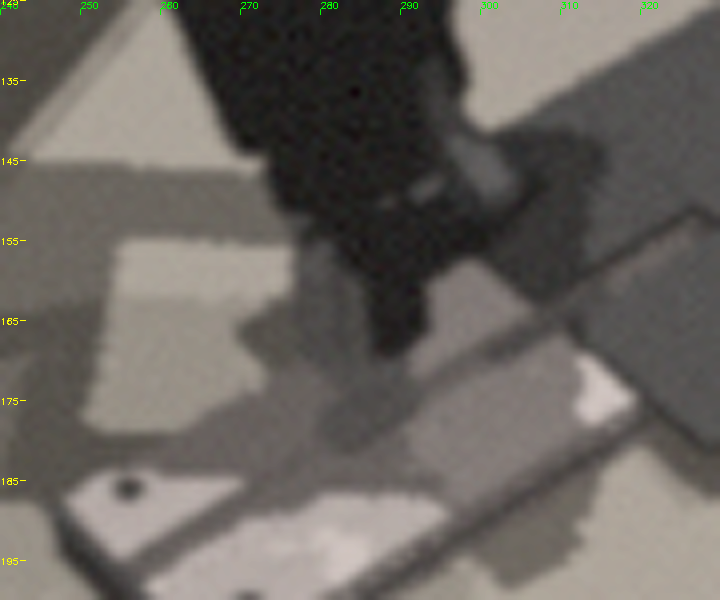

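Run:
```python
from h import *
p=cv2.imread("pics/scene10.png");x0,y0,w,h,s=265,145,50,45,15
c=cv2.resize(p[y0:y0+h,x0:x0+w],None,fx=s,fy=s,interpolation=cv2.INTER_CUBIC)
c=cv2.convertScaleAbs(c,alpha=2.2)
def P(q): 
    u,v=proj("scene",q);return [int((u-x0+.5)*s),int((v-y0+.5)*s)]
def poly(pts,col): cv2.polylines(c,[np.array([P(q) for q in pts])],True,col,1)
a=np.radians(5.2);X=np.array([np.cos(a),np.sin(a),0]);Y=np.array([-np.sin(a),np.cos(a),0]);Z=np.array([0,0,1.])
o=np.array([.4701,-.1947,.0261])
th=np.linspace(0,2*np.pi,40)
for z,col in((.025,(0,255,0)),(.029,(0,255,0))): poly([o+z*Z+.013*(np.cos(t)*X+np.sin(t)*Y) for t in th],col)
for z in(0,.008): poly([o+z*Z+i*.014*X+j*.007*Y for i,j in((1,1),(1,-1),(-1,-1),(-1,1))],(0,0,255))
for z in(.031,.067): poly([o+z*Z+i*.016*X+j*.006*Y for i,j in((1,1),(1,-1),(-1,-1),(-1,1))],(255,255,0))
m=np.array([.470,-.197,.020])
for j in(1,-1): cv2.line(c,P(m+j*.0085*Y-.08*X),P(m+j*.0085*Y+.055*X),(255,0,255),1)
cv2.imwrite("pics/ov10.png",c)
```

```text
(no output)
```

View pics/ov10.png

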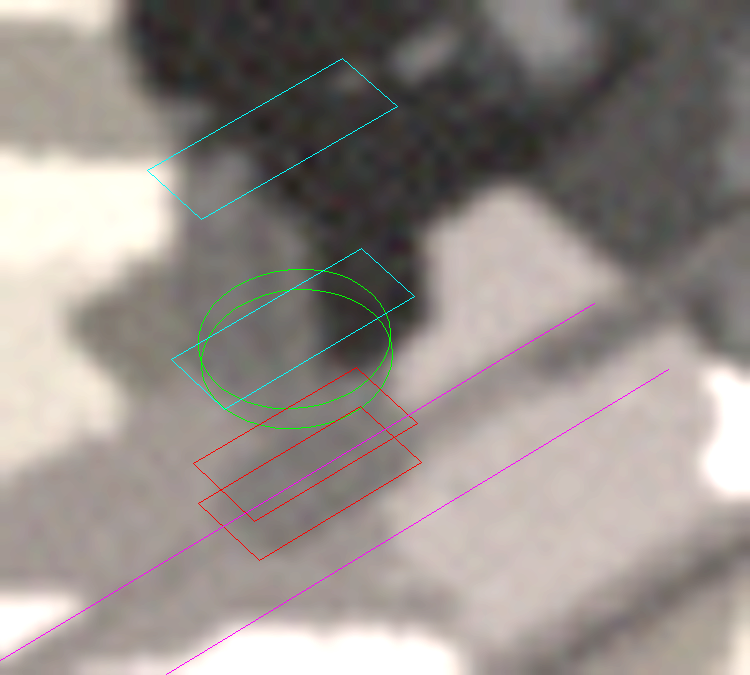

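Run:
```python
from h import *
p=cv2.imread("pics/scene0.png")
x0,y0,w,h,s=245,150,75,60,10
c=cv2.resize(p[y0:y0+h,x0:x0+w],None,fx=s,fy=s,interpolation=cv2.INTER_CUBIC)
c=cv2.convertScaleAbs(c,alpha=2,beta=-190)
for i in range(0,w,5): cv2.putText(c,str(x0+i),(i*s,8),0,.3,(0,255,0));cv2.line(c,(i*s+5,9),(i*s+5,14),(0,255,0))
for i in range(0,h,5): cv2.putText(c,str(y0+i),(0,i*s+9),0,.3,(0,255,255));cv2.line(c,(20,i*s+5),(25,i*s+5),(0,255,255))
cv2.imwrite("pics/s_slot.png",c)
```

```text
(no output)
```

View pics/s_slot.png

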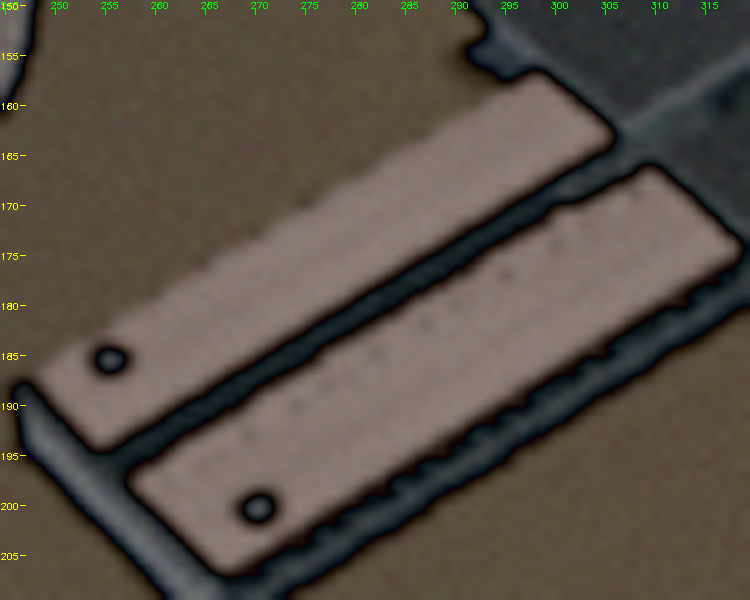

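Run:
```python
from h import *
def line(pts,z,x=470):
    q=np.array([atz("scene",u,v,z)[:2]*1000 for u,v in pts]);f=np.polyfit(q[:,0],q[:,1],1);return round(np.polyval(f,x),1),round(np.degrees(np.arctan(f[0])),2)
print("far",line([(254.5,194.5),(270,185),(290,173),(305,164)],.02))
print("near",line([(269,193),(273.5,190),(281.5,185.2),(286.5,182.2),(295,177),(307.5,169.3)],.02))
print("outer far",line([(247.5,187),(255,182.5),(275,170.5),(298,156.5)],.02))
print("outer near",line([(267.5,206.5),(290,193),(318,175)],.02))
print("holes",[atz("scene",u,v,.02)*1000 for u,v in((255.3,185.8),(270.2,200.3))])
```

```text
far (np.float64(-188.2), np.float64(5.35))
near (np.float64(-204.1), np.float64(5.43))
outer far (np.float64(-161.2), np.float64(5.99))
outer near (np.float64(-231.5), np.float64(5.37))
holes [array([ 408.84328031, -175.56048284,   20.        ]), array([ 414.42979925, -226.85012314,   20.        ])]
```

```bash
python3 -m jog '[0,0.9,0,0,0,0,-1, 2,0.9,0,0,0,0,-1, 4,0.9,0,0,0,0,-1, 6,0.9,0,0,0,0,-1, 7,0.9,0,0,0,0,-1, 8,0.9,0,0,0,0,-1, 8,0.9,0,0,0,0,-1]'
python3 - <<'E'
from h import *
plan(470,-195.6,6,-84.7);print(read_state()["ft_torque"].round(2))
E
```

```text
time: 8.17
tool_pos: [0.4702, -0.1952, 0.0162]
tool_rot: [[-0.0, 0.092, -0.996], [0.002, -0.996, -0.092], [-1.0, -0.002, -0.0]]
wrist_force: [0.2, 1.0, -1.0]
opening: 0.0113
shift [10.2  0.4  0.2] rot [-0.0008 -0.0001  0.0018] t 8.1667 F [ 0.2  1.  -1. ] q6 0.85 pos [ 470.2 -195.2   16.2] open 11.3
[ 0.18 -0.05 -0.06]
```

```bash
python3 -m jog '[1,0,0,0,0,0,-1, 2,0,0,0,0,0,-1, 3,0,0,0,0,0,-1, 4,0,0,0,0,0,-1, 4,0,0,0,0,0,-1, 4,0,0,0,0,0,-1]'
python3 - <<'E'
from h import *
plan(470,-195.6,6,-84.7);print(read_state()["ft_torque"].round(2))
p,D=camera("scene");crop(p,240,125,90,75,8,"pics/scene11c.png")
E
```

```text
time: 8.67
tool_pos: [0.4697, -0.1952, 0.0117]
tool_rot: [[-0.001, 0.092, -0.996], [0.002, -0.996, -0.092], [-1.0, -0.002, 0.001]]
wrist_force: [0.2, 1.0, -1.7]
opening: 0.0115
shift [ 5.7  0.4 -0.2] rot [-0.0008  0.0007  0.0019] t 8.6667 F [ 0.2  1.  -1.7] q6 0.85 pos [ 469.7 -195.2   11.7] open 11.5
[0.43 0.03 0.04]
```

View pics/scene11c.png

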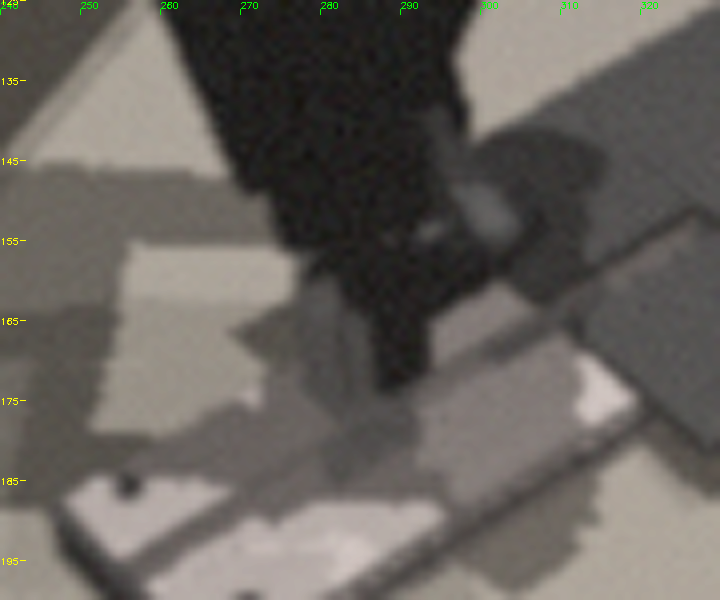

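```bash
python3 -m jog '[1,0,0,0,0,0.002,-1, 2,0,0,0,0,0.002,-1, 3,0,0,0,0,0.002,-1, 4,0,0,0,0,0.002,-1, 5,0,0,0,0,0.002,-1, 6,0,0,0,0,0.002,-1, 7,0,0,0,0,0.002,-1, 7,0,0,0,0,0.002,-1, 7,0,0,0,0,0.002,-1]'
python3 - <<'E'
from h import *
plan(470,-195.6,2,-84.7);print(read_state()["ft_torque"].round(2))
E
```

```text
time: 9.47
tool_pos: [0.47, -0.1954, 0.0049]
tool_rot: [[-0.0, 0.092, -0.996], [-0.001, -0.996, -0.092], [-1.0, 0.001, 0.0]]
wrist_force: [1.2, 4.8, -2.0]
opening: 0.0111
shift [2.9 0.2 0. ] rot [-0.0008  0.0001 -0.0005] t 9.4667 F [ 1.2  4.8 -2. ] q6 0.85 pos [ 470.  -195.4    4.9] open 11.1
[ 0.81 -0.06  0.03]
```

```bash
python3 -m jog '[0,-0.4,0,0,0,0,-1, 0,-0.8,0,0,0,0,-1, 0,-0.8,0,0,0,0,-1, 0,-0.8,0,0,0,0,-1]'
python3 - <<'E'
from h import *
plan(470,-195.6,2,-84.7);print(read_state()["ft_torque"].round(2))
E
```

```text
time: 9.8
tool_pos: [0.4701, -0.1952, 0.0052]
tool_rot: [[0.0, 0.092, -0.996], [-0.002, -0.996, -0.092], [-1.0, 0.002, -0.0]]
wrist_force: [0.2, 1.3, -1.5]
opening: 0.0115
shift [3.2 0.4 0.2] rot [-0.0007 -0.0002 -0.0016] t 9.8 F [ 0.2  1.3 -1.5] q6 0.85 pos [ 470.1 -195.2    5.2] open 11.5
[0.25 0.05 0.01]
```

```bash
python3 -m jog '[0,-0.5,0,0,0,0,-1, 0,-0.9,0,0,0,0,-1, 1,-0.9,0,0,0,0,-1, 1.6,-0.9,0,0,0,0,-1, 2.2,-0.9,0,0,0,0,-1, 2.8,-0.9,0,0,0,0,-1, 2.8,-0.9,0,0,0,0,-1, 2.8,-0.9,0,0,0,0,-1]'
python3 - <<'E'
from h import *
plan(470,-194.5,2,-84.7);print(read_state()["ft_torque"].round(2))
E
```

```text
time: 10.47
tool_pos: [0.4699, -0.1939, 0.0022]
tool_rot: [[-0.0, 0.092, -0.996], [-0.001, -0.996, -0.092], [-1.0, 0.001, 0.0]]
wrist_force: [-0.5, 0.2, -0.6]
opening: 0.0112
shift [ 0.2  0.6 -0.1] rot [-0.0008  0.0001 -0.0007] t 10.4667 F [-0.5  0.2 -0.6] q6 0.85 pos [ 469.9 -193.9    2.2] open 11.2
[0.02 0.02 0.06]
```

```bash
python3 -m jog '[0.4,0,0,0,0,0,-1, 0.8,0,0,0,0,0,-1, 0.8,0,0,0,0,0,-1, 0.8,0,0,0,0,0,-1]'
python3 -c "
from h import *
plan(470,-194.5,2,-84.7)"
```

```text
time: 10.8
tool_pos: [0.47, -0.1939, 0.002]
tool_rot: [[0.0, 0.092, -0.996], [-0.001, -0.996, -0.092], [-1.0, 0.001, -0.0]]
wrist_force: [-1.9, 0.6, 5.2]
opening: 0.0115
shift [-0.   0.6  0.1] rot [-0.0007 -0.0001 -0.0009] t 10.8 F [-1.9  0.6  5.2] q6 0.85 pos [ 470.  -193.9    2. ] open 11.5
```

```bash
python3 -m jog '[-0.8,0,0,0,0,0,-1, -0.8,0,-2,0,0,0,-1, -0.8,0,-6,0,0,0,-1, -0.8,0,-11,0,0,0,-1, -0.8,0,-16,0,0,0,-1, -0.8,0,-21,0,0,0,-1, -0.8,0,-26,0,0,0,-1, -0.8,0,-31,0,0,0,-1, -0.8,0,-35,0,0,0,-1, -0.8,0,-38,0,0,0,-1, -0.8,0,-40,0,0,0,-1, -0.8,0,-40,0,0,0,-1]'
python3 - <<'E'
from h import *
plan(510,-190.2,2,-84.7);print(read_state()["ft_torque"].round(2))
p,D=camera("scene");crop(p,265,105,90,75,8,"pics/scene12c.png")
E
```

```text
time: 11.8
tool_pos: [0.5102, -0.1901, 0.0023]
tool_rot: [[0.0, 0.092, -0.996], [-0.001, -0.996, -0.092], [-1.0, 0.001, -0.0]]
wrist_force: [0.6, -0.6, 0.1]
opening: 0.0114
shift [0.3 0.  0.2] rot [-0.0004 -0.0002 -0.0009] t 11.8 F [ 0.6 -0.6  0.1] q6 0.9 pos [ 510.2 -190.1    2.3] open 11.4
[ 0.   -0.01 -0.04]
```

View pics/scene12c.png

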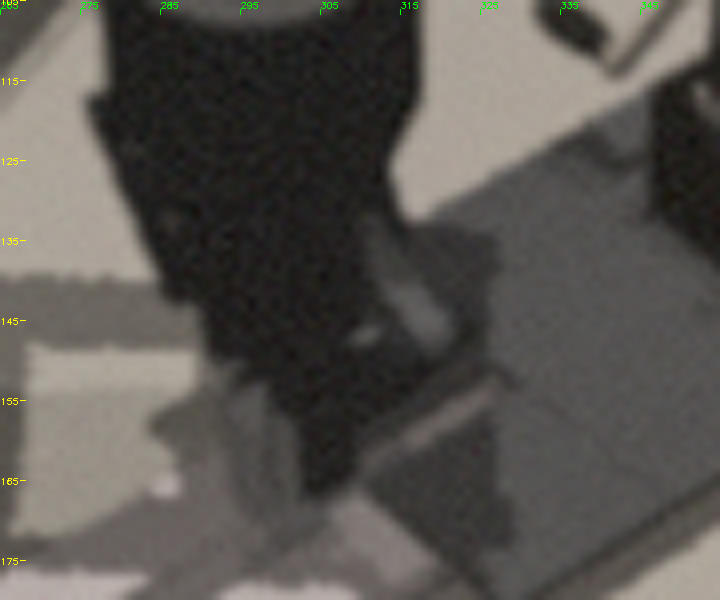

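```bash
python3 -m jog '[-0.4,0,-1.5,0,0,0,-1, -0.4,0,-4,0,0,0,-1, -0.4,0,-7,0,0,0,-1, -0.4,0,-10,0,0,0,-1, -0.4,0,-13,0,0,0,-1, -0.4,0,-16,0,0,0,-1, -0.4,0,-18,0,0,0,-1, -0.4,0,-20,0,0,0,-1, -0.4,0,-20,0,0,0,-1]'
python3 - <<'E'
from h import *
plan(530,-188.5,2,-84.7);print(read_state()["ft_torque"].round(2))
E
```

```text
time: 12.6
tool_pos: [0.5301, -0.1883, 0.0027]
tool_rot: [[0.0, 0.092, -0.996], [-0.001, -0.996, -0.092], [-1.0, 0.001, -0.0]]
wrist_force: [0.6, -1.1, -1.1]
opening: 0.012
shift [0.7 0.1 0.1] rot [-0.0005 -0.0002 -0.0009] t 12.6 F [ 0.6 -1.1 -1.1] q6 0.93 pos [ 530.1 -188.3    2.7] open 12.0
[-0.03 -0.03  0.01]
```

```bash
python3 -m jog '[0,0.2,-1.5,0,0,0,-1, 0,0.3,-4,0,0,0,-1, 0,0.3,-6,0,0,0,-1, 0,0.3,-8,0,0,0,-1, 0,0.3,-10,0,0,0,-1, 0,0.3,-11,0,0,0,-1, 0,0.3,-11,0,0,0,-1]'
python3 - <<'E'
from h import *
plan(541,-187.6,2,-84.7);print(read_state()["ft_torque"].round(2))
p,D=camera("scene");crop(p,285,90,90,75,8,"pics/scene13c.png")
E
```

```text
time: 13.18
tool_pos: [0.5409, -0.1877, 0.0027]
tool_rot: [[0.0, 0.092, -0.996], [-0.001, -0.996, -0.092], [-1.0, 0.001, -0.0]]
wrist_force: [-0.9, -0.4, -0.6]
opening: 0.0116
shift [ 0.7 -0.1 -0.1] rot [-0.0006 -0.0002 -0.0009] t 13.1833 F [-0.9 -0.4 -0.6] q6 0.94 pos [ 540.9 -187.7    2.7] open 11.6
[ 0.   -0.02  0.01]
```

View pics/scene13c.png

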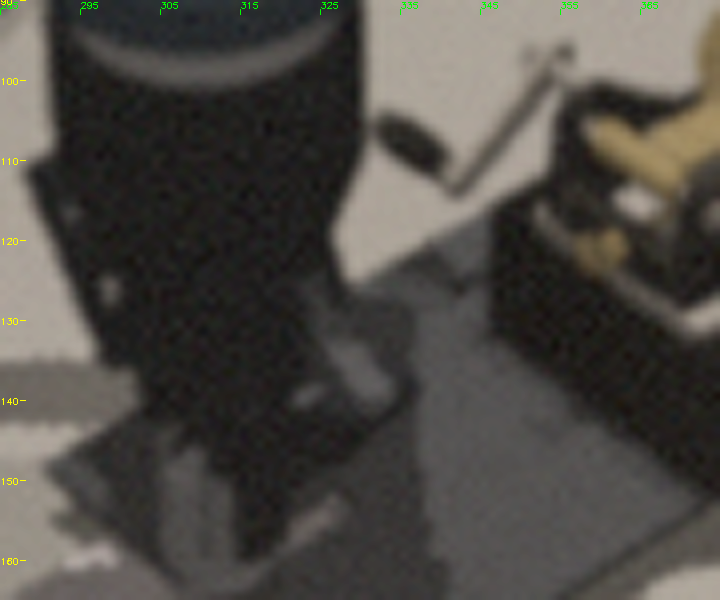

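The shank is in the notch, with the grip at (306,155) on the notch line. I'll creep forward 1 mm at a time, with a force check after each typed move.

```bash
cat > chk.py <<'E'
from plant import *
import sys,numpy as np
s=read_state();F=s["wrist_force"];a=F[0]*.9958+F[1]*.092
print(round(s["time"],2),(1000*s["tool_pos"]).round(1),"along",round(a,2),F.round(1),s["ft_torque"].round(2),flush=True)
sys.exit(1 if abs(a)>2.4 or abs(F[1])>5 or abs(F[2])>6 else 0)
E
J="python3 -m jog"
python3 -m jog '[0,0,-1,0,0,0,-1,0,0,-1.5,0,0,0,-1,0,0,-1.5,0,0,0,-1]' >/dev/null && python3 chk.py &&
python3 -m jog '[0,0,-1,0,0,0,-1,0,0,-1.5,0,0,0,-1,0,0,-1.5,0,0,0,-1]' >/dev/null && python3 chk.py &&
python3 -m jog '[0,0,-1,0,0,0,-1,0,0,-1.5,0,0,0,-1,0,0,-1.5,0,0,0,-1]' >/dev/null && python3 chk.py &&
python3 -m jog '[0,0,-1,0,0,0,-1,0,0,-1.5,0,0,0,-1,0,0,-1.5,0,0,0,-1]' >/dev/null && python3 chk.py &&
python3 -m jog '[0,0,-1,0,0,0,-1,0,0,-1.5,0,0,0,-1,0,0,-1.5,0,0,0,-1]' >/dev/null && python3 chk.py &&
python3 -m jog '[0,0,-1,0,0,0,-1,0,0,-1.5,0,0,0,-1,0,0,-1.5,0,0,0,-1]' >/dev/null && python3 chk.py &&
python3 -m jog '[0,0,-1,0,0,0,-1,0,0,-1.5,0,0,0,-1,0,0,-1.5,0,0,0,-1]' >/dev/null && python3 chk.py &&
python3 -m jog '[0,0,-1,0,0,0,-1,0,0,-1.5,0,0,0,-1,0,0,-1.5,0,0,0,-1]' >/dev/null && python3 chk.py
```

```text
13.48 [ 542.2 -187.5    2.7] along -0.64 [-0.6 -0.  -0. ] [0.   0.02 0.01]
13.73 [ 543.8 -187.4    2.7] along 0.12 [ 0.2 -0.4 -0.7] [-0.04  0.03  0.05]
13.98 [ 545.3 -187.2    2.8] along -0.57 [-0.6  0.6 -1.5] [-0.01 -0.02 -0.02]
14.23 [ 546.8 -187.1    2.7] along 0.57 [ 0.6 -0.  -0.3] [-0.05  0.06  0.01]
14.48 [ 548.2 -186.9    2.7] along 0.53 [ 0.5  0.6 -0.6] [0.02 0.   0.02]
14.73 [ 549.7 -186.8    2.7] along -0.07 [-0.1 -0.2 -1. ] [-0.02 -0.04 -0.03]
14.98 [ 551.3 -186.7    2.7] along 0.14 [ 0.1  0.3 -1.1] [-0.   -0.02 -0.01]
15.23 [ 552.7 -186.5    2.7] along 0.05 [ 0.   0.1 -1.2] [-0.02  0.01  0.06]
```

```bash
python3 -m jog '[0,0,-1,0,0,0,-1,0,0,-1.5,0,0,0,-1,0,0,-1.5,0,0,0,-1]' >/dev/null && python3 chk.py &&
python3 -m jog '[0,0,-1,0,0,0,-1,0,0,-1.5,0,0,0,-1,0,0,-1.5,0,0,0,-1]' >/dev/null && python3 chk.py &&
python3 -m jog '[0,0,-1,0,0,0,-1,0,0,-1.5,0,0,0,-1,0,0,-1.5,0,0,0,-1]' >/dev/null && python3 chk.py &&
python3 -m jog '[0,0,-1,0,0,0,-1,0,0,-1.5,0,0,0,-1,0,0,-1.5,0,0,0,-1]' >/dev/null && python3 chk.py &&
python3 -m jog '[0,0,-1,0,0,0,-1,0,0,-1.5,0,0,0,-1,0,0,-1.5,0,0,0,-1]' >/dev/null && python3 chk.py &&
python3 -m jog '[0,0,-1,0,0,0,-1,0,0,-1.5,0,0,0,-1,0,0,-1.5,0,0,0,-1]' >/dev/null && python3 chk.py &&
python3 -m jog '[0,0,-1,0,0,0,-1,0,0,-1.5,0,0,0,-1,0,0,-1.5,0,0,0,-1]' >/dev/null && python3 chk.py &&
python3 -m jog '[0,0,-1,0,0,0,-1,0,0,-1.5,0,0,0,-1,0,0,-1.5,0,0,0,-1]' >/dev/null && python3 chk.py
```

```text
15.48 [ 554.2 -186.4    2.7] along -0.29 [-0.3 -0.1 -2.1] [-0.01 -0.   -0.02]
15.73 [ 555.7 -186.2    2.7] along -0.92 [-0.9 -0.5 -0.8] [ 0.01 -0.03  0.01]
15.98 [ 557.2 -186.1    2.7] along 0.01 [ 0.  -0.  -1.2] [ 0.01 -0.03  0.01]
16.23 [ 558.7 -186.     2.7] along -0.42 [-0.5  0.4 -1. ] [ 0.01 -0.02  0.  ]
16.48 [ 560.2 -185.9    2.7] along 0.36 [ 0.5 -1.4 -1.2] [-0.   -0.02 -0.02]
16.73 [ 561.7 -185.7    2.7] along -0.88 [-0.8 -0.9 -1.4] [-0.01  0.01 -0.03]
16.98 [ 563.2 -185.6    2.7] along -0.32 [-0.3  0.2 -0.5] [ 0.01 -0.02  0.07]
17.23 [ 564.7 -185.4    2.7] along 0.64 [ 0.7 -0.7 -0.8] [-0.01  0.02 -0.04]
```

```bash
python3 -m jog '[0,0,-1,0,0,0,-1,0,0,-1.5,0,0,0,-1,0,0,-1.5,0,0,0,-1]' >/dev/null && python3 chk.py &&
python3 -m jog '[0,0,-1,0,0,0,-1,0,0,-1.5,0,0,0,-1,0,0,-1.5,0,0,0,-1]' >/dev/null && python3 chk.py &&
python3 -m jog '[0,0,-1,0,0,0,-1,0,0,-1.5,0,0,0,-1,0,0,-1.5,0,0,0,-1]' >/dev/null && python3 chk.py &&
python3 -m jog '[0,0,-1,0,0,0,-1,0,0,-1.5,0,0,0,-1,0,0,-1.5,0,0,0,-1]' >/dev/null && python3 chk.py &&
python3 -m jog '[0,0,-1,0,0,0,-1,0,0,-1.5,0,0,0,-1,0,0,-1.5,0,0,0,-1]' >/dev/null && python3 chk.py &&
python3 -m jog '[0,0,-1,0,0,0,-1,0,0,-1.5,0,0,0,-1,0,0,-1.5,0,0,0,-1]' >/dev/null && python3 chk.py &&
python3 -m jog '[0,0,-1,0,0,0,-1,0,0,-1.5,0,0,0,-1,0,0,-1.5,0,0,0,-1]' >/dev/null && python3 chk.py &&
python3 -m jog '[0,0,-1,0,0,0,-1,0,0,-1.5,0,0,0,-1,0,0,-1.5,0,0,0,-1]' >/dev/null && python3 chk.py
```

```text
17.48 [ 566.2 -185.3    2.7] along -0.1 [-0.1  0.2 -1. ] [-0.02 -0.06 -0.01]
17.73 [ 567.7 -185.2    2.7] along 0.28 [ 0.3 -0.7  0.1] [-0.07  0.01 -0.01]
17.98 [ 569.2 -185.     2.8] along -0.66 [-0.6 -0.5 -1.3] [0.02 0.03 0.02]
18.23 [ 570.7 -184.9    2.8] along 0.2 [ 0.2 -0.2 -1.6] [ 0.04 -0.05  0.01]
18.48 [ 572.2 -184.8    2.7] along 0.03 [ 0.  -0.2  0.5] [ 0.   -0.03  0.  ]
18.73 [ 573.6 -184.6    2.7] along 0.51 [ 0.5  0.3 -2.1] [-0.01 -0.03  0.05]
18.98 [ 575.2 -184.5    2.7] along -0.05 [-0.  -0.2 -0.6] [0.04 0.03 0.02]
19.23 [ 576.6 -184.3    2.8] along 0.36 [ 0.4 -0.2 -0.6] [-0.   -0.04  0.02]
```

```bash
python3 -m jog '[0,0,-0.5,0,0,0,-1,0,0,-1,0,0,0,-1,0,0,-1,0,0,0,-1]' >/dev/null && python3 chk.py &&
python3 -m jog '[0,0,-0.5,0,0,0,-1,0,0,-1,0,0,0,-1,0,0,-1,0,0,0,-1]' >/dev/null && python3 chk.py
python3 - <<'E'
from h import *
print(read_state()["opening"])
p,D=camera("scene");cv2.imwrite("pics/scene14.png",p);np.save("pics/sd14.npy",D);crop(p,300,80,90,75,8,"pics/scene14c.png")
E
```

```text
19.48 [ 577.2 -184.2    2.6] along -1.21 [-1.2 -0.1 -0.5] [ 0.01  0.19 -0.  ]
19.73 [ 577.4 -184.1    2.5] along -5.95 [-5.9 -0.5  1.9] [-0.18  1.01  0.03]
0.011361577978588416
```

View pics/scene14c.png

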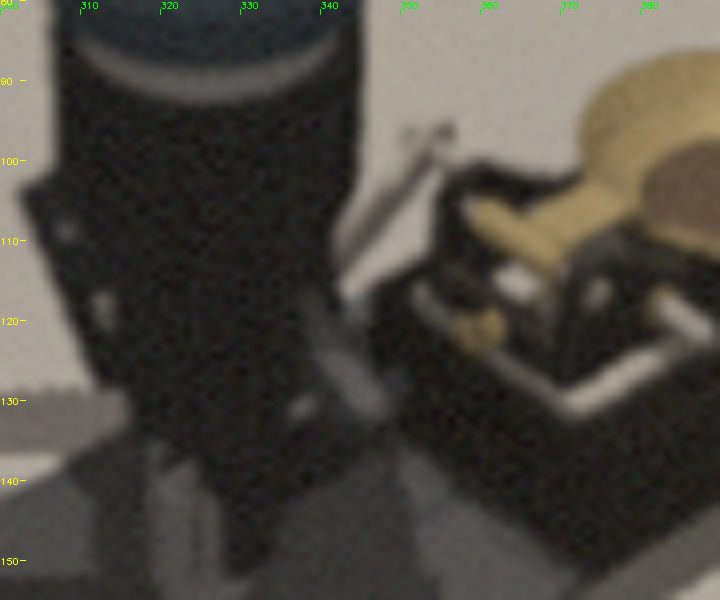

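```bash
python3 -m jog '[0,0,0,0,0,0,-1,0,0,0,0,0,0,-1]' >/dev/null; python3 chk.py
python3 -m jog '[0,0,-0.2,0,0,0,-1,0,0,-0.2,0,0,0,-1]' >/dev/null; python3 chk.py
python3 -m jog '[0,0,0,0,0,0,-1]' >/dev/null; python3 chk.py;python3 -m jog '[0,0,0,0,0,0,-1]' >/dev/null; python3 chk.py
```

```text
19.95 [ 577.4 -184.1    2.5] along -5.66 [-5.6 -0.4  1.7] [-0.09  0.97 -0.04]
20.12 [ 577.4 -184.1    2.5] along -6.44 [-6.4 -1.2  1.8] [-0.17  1.15 -0.  ]
20.2 [ 577.4 -184.1    2.5] along -5.41 [-5.4 -0.2  1.8] [-0.16  1.08 -0.04]
20.28 [ 577.4 -184.2    2.5] along -5.46 [-5.4 -0.8  1.8] [-0.15  1.11 -0.  ]
```

Pressed on the stop and held there, 5.4–6.4 N. The torque/force lever of about 0.18 m fits contact down at the head rather than at the notch end. I'll back off about 2 mm and turn in stages.

```bash
python3 -m jog '[0,0,1,0,0,0,-1,0,0,2,0,0,0,-1,0,0,3,0,0,0,-1,0,0,3,0,0,0,-1]' >/dev/null; python3 chk.py
python3 -m jog '[0,0,0,-0.06,0,0,-1,0,0,0,-0.14,0,0,-1,0,0,0,-0.22,0,0,-1,0,0,0,-0.3,0,0,-1,0,0,0,-0.36,0,0,-1,0,0,0,-0.4,0,0,-1,0,0,0,-0.4,0,0,-1]' ; python3 chk.py
```

```text
20.62 [ 576.  -184.4    2.8] along -0.49 [-0.5  0.2 -0.9] [ 0.03 -0.    0.03]
time: 21.2
tool_pos: [0.5758, -0.1841, 0.0027]
tool_rot: [[0.0, 0.473, -0.881], [-0.0, -0.881, -0.473], [-1.0, 0.001, -0.0]]
wrist_force: [-0.2, 1.0, -1.0]
opening: 0.0112
21.2 [ 575.8 -184.1    2.7] along -0.12 [-0.2  1.  -1. ] [0.08 0.05 0.05]
```

```bash
python3 -m jog '[0,0,0,-0.06,0,0,-1,0,0,0,-0.14,0,0,-1,0,0,0,-0.22,0,0,-1,0,0,0,-0.3,0,0,-1,0,0,0,-0.36,0,0,-1,0,0,0,-0.4,0,0,-1,0,0,0,-0.4,0,0,-1]' ; python3 chk.py
```

```text
time: 21.78
tool_pos: [0.5753, -0.1837, 0.0024]
tool_rot: [[-0.001, 0.778, -0.628], [0.0, -0.628, -0.778], [-1.0, -0.001, 0.0]]
wrist_force: [-1.1, 2.6, -0.5]
opening: 0.0115
21.78 [ 575.3 -183.7    2.4] along -0.9 [-1.1  2.6 -0.5] [ 0.4   0.22 -0.02]
```

```bash
python3 -m jog '[0,-0.5,-0.6,0,0,0,-1,0,-0.5,-0.6,-0.06,0,0,-1,0,-0.5,-0.6,-0.14,0,0,-1,0,-0.5,-0.6,-0.22,0,0,-1,0,-0.5,-0.6,-0.3,0,0,-1,0,-0.5,-0.6,-0.36,0,0,-1,0,-0.5,-0.6,-0.4,0,0,-1,0,-0.5,-0.6,-0.4,0,0,-1]' ; python3 chk.py
```

```text
time: 22.45
tool_pos: [0.5756, -0.1833, 0.0026]
tool_rot: [[-0.0, 0.961, -0.276], [-0.0, -0.276, -0.961], [-1.0, -0.0, 0.0]]
wrist_force: [-1.2, 1.7, -1.6]
opening: 0.0114
22.45 [ 575.6 -183.3    2.6] along -1.06 [-1.2  1.7 -1.6] [0.33 0.2  0.01]
```

```bash
python3 -m jog '[0,-0.1,-0.5,0,0,0,-1,0,-0.1,-0.5,-0.06,0,0,-1,0,-0.1,-0.5,-0.14,0,0,-1,0,-0.1,-0.5,-0.22,0,0,-1,0,-0.1,-0.5,-0.3,0,0,-1,0,-0.1,-0.5,-0.35,0,0,-1,0,-0.1,-0.5,-0.372,0,0,-1,0,-0.1,-0.5,-0.372,0,0,-1,0,-0.1,-0.5,-0.372,0,0,-1]' ; python3 chk.py
python3 - <<'E'
from h import *
plan(575.6,-183,2.6,5.3)
p,D=camera("scene");cv2.imwrite("pics/scene15.png",p);crop(p,300,90,90,75,8,"pics/scene15c.png")
p,D=camera("top");cv2.imwrite("pics/top15.png",p)
E
```

```text
time: 23.2
tool_pos: [0.5758, -0.1831, 0.0028]
tool_rot: [[0.0, 0.996, 0.091], [-0.001, 0.091, -0.996], [-1.0, 0.0, 0.001]]
wrist_force: [-0.1, 1.8, -0.3]
opening: 0.0114
23.2 [ 575.8 -183.1    2.8] along 0.07 [-0.1  1.8 -0.3] [0.24 0.11 0.01]
shift [ 0.2 -0.2 -0.2] rot [-0.0018  0.0009 -0.0002] t 23.2 F [-0.1  1.8 -0.3] q6 -0.59 pos [ 575.8 -183.1    2.8] open 11.4
```

View pics/scene15c.png

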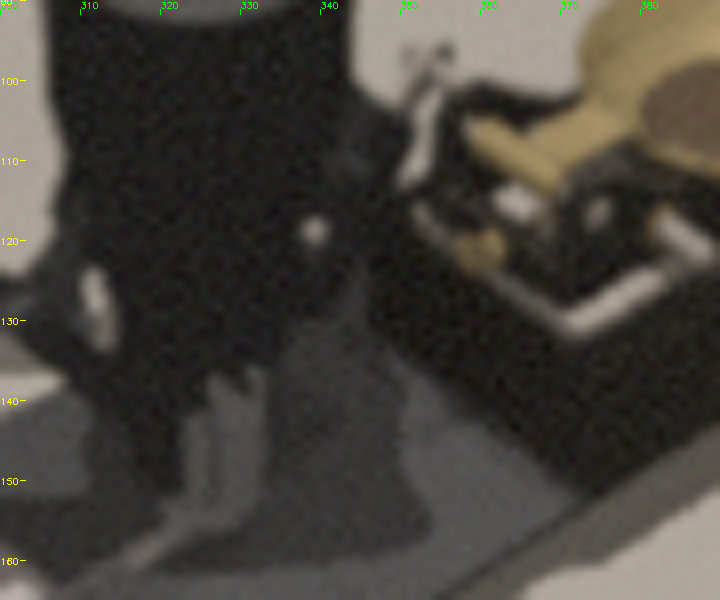

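View pics/top15.png

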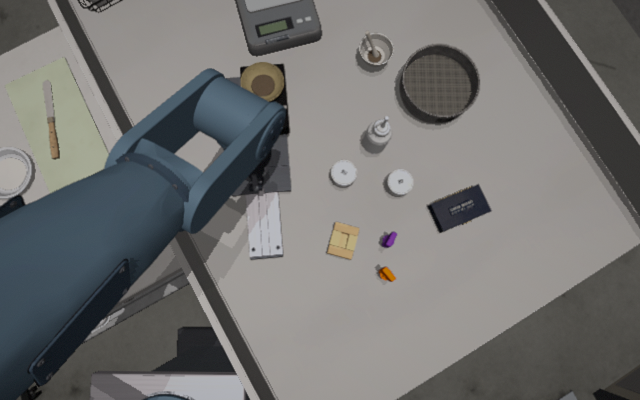

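```bash
python3 -m jog '[0.3,0,-0.4,0,0,0,-1,0.6,0,-0.4,0,0,0,-1,0.6,0,-0.4,0,0,0,-1,0.6,0,-0.4,0,0,0,-1]' ; python3 chk.py
python3 -m jog '[0,0,0,0,0,0,-0.6,0,0,0,0,0,0,-0.4,0,0,0,0,0,0,-0.2,0,0,0,0,0,0,-0.2,0,0,0,0,0,0,-0.2,0,0,0,0,0,0,-0.2]'; python3 chk.py
```

```text
time: 23.63
tool_pos: [0.5759, -0.183, 0.0022]
tool_rot: [[0.0, 0.996, 0.093], [-0.001, 0.093, -0.996], [-1.0, 0.0, 0.001]]
wrist_force: [-0.3, -0.4, -0.8]
opening: 0.0112
23.63 [ 575.9 -183.     2.2] along -0.29 [-0.3 -0.4 -0.8] [ 0.04  0.02 -0.02]
time: 24.13
tool_pos: [0.5757, -0.1827, 0.0022]
tool_rot: [[0.0, 0.996, 0.093], [-0.001, 0.093, -0.996], [-1.0, 0.0, 0.001]]
wrist_force: [-0.1, 0.4, -0.1]
opening: 0.0347
24.13 [ 575.7 -182.7    2.2] along -0.09 [-0.1  0.4 -0.1] [-0.04  0.   -0.05]
```

Released with no side load. Rising straight up, then back.

```bash
python3 -m jog '[-5,0,0,0,0,0,-0.2,-15,0,0,0,0,0,-0.2,-30,0,0,0,0,0,-0.2,-50,0,0,0,0,0,-0.2,-70,0,0,0,0,0,-0.2,-90,0,0,0,0,0,-0.2,-110,0,0,0,0,0,-0.2,-130,0,0,0,0,0,-0.2,-145,0,0,0,0,0,-0.2,-150,0,0,0,0,0,-0.2]' ; python3 chk.py
python3 -m jog '[0,-20,0,0,0,0,-0.2,0,-50,0,0,0,0,-0.2,0,-85,0,0,0,0,-0.2,0,-120,0,0,0,0,-0.2,0,-150,0,0,0,0,-0.2,0,-170,0,0,0,0,-0.2,0,-180,0,0,0,0,-0.2,0,-180,0,0,0,0,-0.2,0,-180,0,0,0,0,-0.2]'; python3 chk.py
python3 - <<'E'
from h import *
p,D=camera("scene");cv2.imwrite("pics/scene16.png",p);np.save("pics/sd16.npy",D);crop(p,270,110,100,75,8,"pics/scene16c.png")
p,D=camera("top");cv2.imwrite("pics/top16.png",p);np.save("pics/td16.npy",D);crop(p,225,140,80,70,8,"pics/top16c.png")
E
```

```text
time: 24.97
tool_pos: [0.5775, -0.1835, 0.1564]
tool_rot: [[0.005, 0.996, 0.093], [-0.004, 0.093, -0.996], [-1.0, 0.005, 0.004]]
wrist_force: [1.0, -1.0, 0.7]
opening: 0.0339
24.97 [ 577.5 -183.5  156.4] along 0.95 [ 1.  -1.   0.7] [ 0.   -0.02  0.02]
time: 25.72
tool_pos: [0.397, -0.1997, 0.1525]
tool_rot: [[0.001, 0.996, 0.092], [-0.001, 0.092, -0.996], [-1.0, 0.001, 0.002]]
wrist_force: [-0.7, 1.0, 0.5]
opening: 0.0339
25.72 [ 397.  -199.7  152.5] along -0.59 [-0.7  1.   0.5] [-0.02 -0.02  0.02]
```

View pics/scene16c.png

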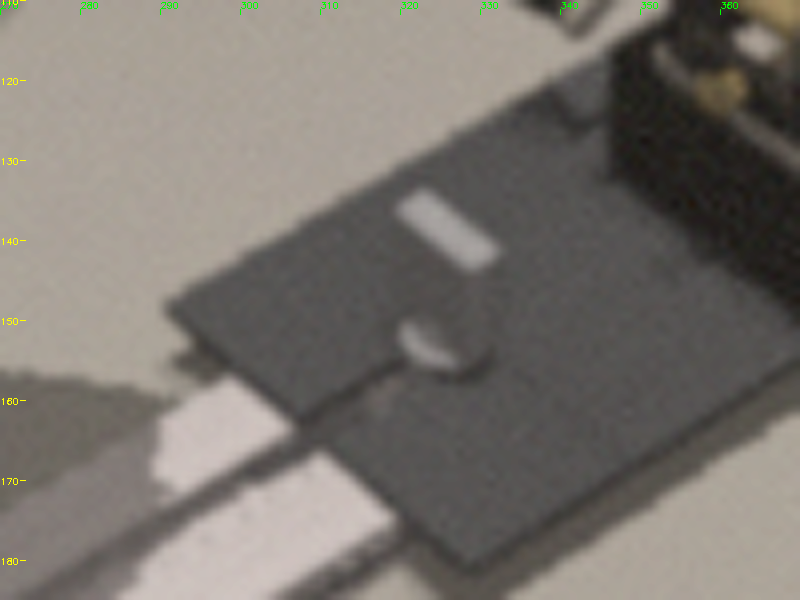

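View pics/top16c.png

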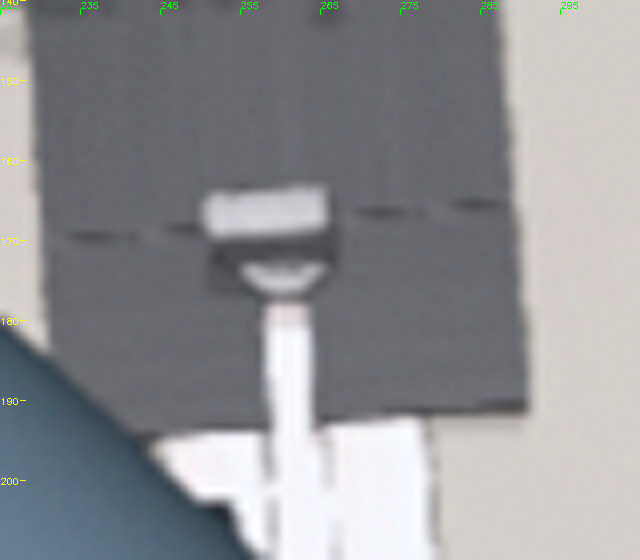

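The stud stands upright in the notch, with its top at scene (325,139) and top (258,166). The grip lies across the slot, parallel to the plate's front edge. Quick numeric check before handing in.

Run:
```python
from h import *
m=[atz("scene",u,v,.071)*1000 for u,v in((319.3,136),(322.5,133.7),(331.5,141),(328.3,143.7))]
print("scene grip top",sum(m)/4,np.degrees(np.arctan2((m[0]-m[3])[1],(m[0]-m[3])[0])))
m=[atz("top",u,v,.071)*1000 for u,v in((250,164.3),(265.3,163),(265.3,168),(250,169.5))]
print("top",sum(m)/4,np.degrees(np.arctan2((m[0]-m[1])[1],(m[0]-m[1])[0])))
p=cv2.imread("pics/top16.png");
s=read_state();print(s["time"],s["wrist_force"])
```

```text
scene grip top [ 576.73998839 -188.07445288   71.        ] 93.66499993350234
top [ 577.07332049 -185.03058749   71.        ] 95.63146736773336
25.8167 [-0.10731784 -0.23015743  0.02903853]
```

View pics/top16.png

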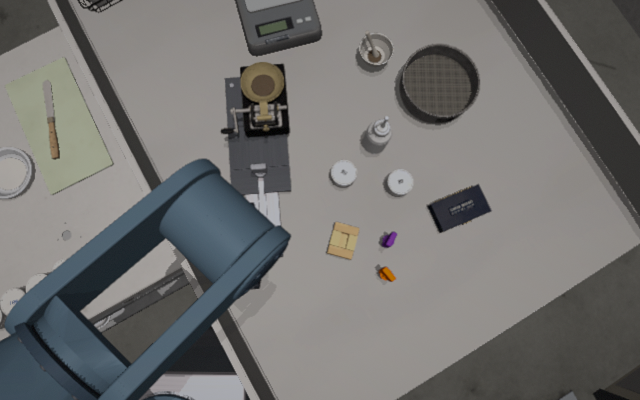

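Everything else stands where it was, and the stud is across the slot at about 95° (the slot itself runs at 5.3°). Handing in.

```bash
python3 -c "
from plant import *
print(close_job())"
```

```text
the job is handed in; nothing more can be done
None
```

The hold-down stud is locked in place and I've handed the job in, with the clock at about 25.8 s of the 58 s. No verdict was reported.

**What I did:**
- **Fetch and drop:** I took the steel stud from its block, dropped it into the slot and felt the floor at about 5 N. One light touch on a lip reached about 4.8 N, and I corrected for it.
- **Slide and press:** I slid it upright into the notch until it met the stop about 48 mm behind the plate's front edge. I held it there for about half a second at 5.4–6.4 N.
- **Turn and release:** I backed off about 1.4 mm and made the quarter turn, with side loads under 3 N. I then lowered it to the floor, let go and moved the arm clear.

**Last checks:**
- **Angle:** the grip lies at 93.7° in the scene camera and 95.6° in the top camera, against 95.3° for square across the slot.
- **Position and contact:** the stud stands upright in the notch, and the robot touches nothing. The other things on the table look unmoved.

**What failed or disagreed:**
- **First grasp missed:** the fingers shut just above the stud, because the real fingertips sit about 40 mm behind the reported tool position. I corrected for that and the second grasp held.
- **Cameras differ:** the two cameras disagree by about 3 mm sideways on where the stud finally stands.
- **Stop or notch end:** I judged the contact to be the stop rather than the notch's closed end from the torque and the travel. I could not see it.

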